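# Slide a cover glass off its tray and lay it on the inspection rest

### The job

Press lightly on the black cover glass and slide it along its tray, out of the open front end, until about a third of its length hangs over, and let go of it there. Then pick it up by the overhanging end and lay it flat and centred on the white inspection rest, between the two orange lips and pointing along them, and let go. It is glass: never press it hard onto the tray or the rest, do not drop it, and leave everything else where it is.

Things in the scene. Friction and masses are not known exactly. Their poses are not given: they have to be found in the camera images.
- glass: The black cover glass: flat plate 140 mm long (its x axis), 56 mm wide (y), 3 mm thick, 120 to 190 g (glass on a steel back). Origin: centre of its underside; z up. It starts lying in the tray, long axis along the tray's, its back end 1 to 7 mm from the back lip. Too thin to be gripped while it lies on the bed, and the lips leave no room to push its ends or sides.
- glass_top (a point): Centre of the glass's top face. Closed fingertips pressed on it can drag the glass; under about 5 N they tend to slip. It cracks when pressed onto the tray with more than 11 N (its own weight included) or onto the rest with more than 20 N. The tray's top floats on springs: it sinks softly under the finger by many mm and rises again.
- tray: Aluminium tray floating on springs on a fixed grey pedestal. Origin: centre of its footprint on the table; x axis from the open front end to the back. The bed is 180 mm long (x -90 to +90 mm), 90 wide, 10 thick, its flat top 60 mm above the origin. White lips 6 mm high on the bed: two side lips, 62 mm apart inside (x -70 to +90 mm), and a back lip, inner face at x = +82 mm.
- tray_front (a point): Middle of the upper front edge of the tray's bed (tray x -90 mm, 60 mm up unpressed; axes as the tray's), over which the glass slides out towards the tray's -x. There is no lip here. Under the front of the bed is free space: the pedestal (30 mm high) begins 40 mm behind this edge.
- rest: Fixed inspection rest: a white bed 60 mm long (x), 92 mm wide (y) and 12 mm thick on an aluminium column with a base plate 90 x 90 x 8 mm. Origin: centre of its footprint on the table. Two orange lips run along its x, 68 mm apart inside and 4 mm above the bed; both x ends are open.
- rest_bed (a point): Centre of the flat top of the rest's bed, 70 mm above the rest's origin (axes as the rest's). The glass is to lie centred here, along x, either way round; it then sticks out 40 mm at each end of the bed.
- sensor: Bystander, to be left alone: grey sensor block 50 x 28 x 24 mm with a black nose. Origin: centre of its underside.
- thumbnut: Bystander, to be left alone: brass knurled nut, 24 mm across, 16 mm high. Origin: centre of its underside.
- driver: Bystander, to be left alone: screwdriver lying on the table in front of the robot. Origin: centre of its underside, handle to its -x.
- screwbin: Bystander, to be left alone: blue open bin 90 x 70 x 40 mm. Origin: centre of its underside.
- cleaner: Bystander, to be left alone: white bottle 52 mm across, 130 mm high, red cap. Origin: centre of its underside.
- collar: Bystander, to be left alone: dark steel ring 52 mm across, 18 mm high. Origin: centre of its underside.
- frame: Bystander, to be left alone: white rectangular frame 160 x 80 x 10 mm lying flat at the back. Origin: centre of its underside.
Not all that is in view belongs to the job. Of the things shaped like the glass, the black one is meant.

How it is judged:
By the outcome, as a careful person would: the job done as asked, in the order asked, and still so for the second after the job is handed in, with the robot touching nothing.
It also fails if it takes over 64 s, if anything falls off the work surface, if the arm or the gripper's body presses on something with over 40 N, if the wrist force passes 120 N, or if a joint passes its speed limit or range.

### The arm

A 7-joint arm with a two-finger parallel gripper is mounted at the origin on the work surface. World frame = base frame: x ahead of the robot, y to its left, z up, the work surface at z = 0. Lengths are in mm, angles in rad, forces in N, time in s.
With the tool pointing down it reaches from about 375 to 925 mm from the base axis. Payload 3.1 kg.
Tool frame: the origin (TCP) lies at the very end of the fingers, on their centre line; the grasp point (between the pads) lies 19 mm behind it; y points along the fingers, x is the direction in which the jaws open and shut, and the axes are right-handed (so a half turn about y gives the same grasp; the last joint's range is limited). The gripper opens to 85 mm and grips with 20 to 120 N. Pads are 22 mm wide; open, the fingers measure 114 mm over their backs; the gripper's body (76 mm by 85 mm) begins 54 mm behind the grasp point. The pads swing forward as they close: fully open they stand 13 mm farther back than shut.
Start: joints at [-1.223, 0.383, 0.044, 1.598, -0.018, 1.161, -0.05], TCP at [280.246, 586.486, 231.269] pointing down, gripper open.
Joint ranges: [-2.61, 2.61], [-0.41, 2.15], [-1.48, 1.57], [0, 2.5], [-1.57, 4.71], [0.05, 1.97], [-2.85, 2.85]. Speed limits (rad/s): [2.79, 2.79, 3.14, 3.14, 3.14, 3.14, 3.14].

### API

Orientations are given as a unit quaternion [w, x, y, z].
In Python, from plant import ctrl gives the robot as it stands.
- The arm moves only by the tool apply_moves, never from a script. Its argument "steps" is a list of rows, each an object with "rot": the turn, a rotation vector about the tool's x, y, z in degrees, a list of three; "xyz": the shift along the tool's x, y, z in mm, a list of three; "gripper": the opening, from -1 (shut) to 1 (fully open). In form: [{"rot": [wx, wy, wz], "xyz": [dx, dy, dz], "gripper": gripper}, ...]. A call has 1 to 5 rows; each row shifts and turns the commanded pose from where the row before left it, along the tool's axes as they then stand; what a row does not reach is not made up. A row lasts 1/12 s, in which the tool goes at most 41.7 mm and 7.16 degrees, less where a joint would pass 70% of its speed; a pose out of reach is approached as far as the arm can. A call with a gripper value outside its range is refused whole. The fingers move at their own pace and stop on an object; "squeeze" is the grip in N (left out, the last holds). Time passes only in rows, so rows that do not move let the fingers close. It gives the time, the measured TCP pose, the force and the opening at its end, in the units of the state.
- ctrl.get_obs(): the state, without advancing time (a new reading comes with each control period).
- ctrl.grab_frame(name): name is "side" or "top" or "wrist"; returns a dict with "pixels" (480x640x3 uint8, red, green, blue), "depth" (480x640 float32, mm along the optical axis (not along the pixel's ray), 0 where there is no reading), "mtx" (3x3 intrinsics, pixels), "D" ([k1, k2, p1, p2, k3] as OpenCV has them; the pictures are not rectified), "pose" (4x4, takes a point from camera to world coordinates). Camera axes: x right, y down, z forward; pixel columns grow to the right and rows downward; lengths in mm; the calibration is good to about 2 mm. A picture is of the moment at which its call begins.
- ctrl.hand_in(): hands the job in, once; it reports no verdict.
The state is a dict: "t": time; "qpos": joint angles; "joint_vel": joint speeds; "tau": joint torques, N m; "ee_pos": TCP position; "ee_rot": TCP orientation; "ft_force": force on the tool from outside, world axes, zero at the start; "ft_torque": the same for the moment, N m; "grip_width": finger opening in mm.
Only numpy, scipy, OpenCV 4.12 (cv2) and the standard library are available. Lean on these libraries where they do the work, as an engineer would, in place of code of your own. Each camera call takes 0.05 s, during which the arm holds its last target. There are 200 camera calls.

## Working session

There is one attempt and no reset: what is moved stays moved. The work goes in short steps, Python scripts to look and compute and a tool call to move; the robot and the scene stay as the last step left them, time stands still between calls to the robot, and variables do not carry over. Pictures are saved under pics/ and viewed, about 8 in all and at most 12, crops included, and the job is handed in when it is done.

Besides the shell and the picture viewer there is one more tool, called after "Request:" by a JSON object that holds its "op" and its "data". apply_moves: Moves the arm, as the interface text tells. Its arguments: {"type":"object","properties":{"steps":{"type":"array"},"squeeze":{"type":"number"}},"required":["steps"]}

```bash
mkdir -p pics; cat > h.py <<'E'
import numpy as np, cv2
from plant import ctrl
from scipy.spatial.transform import Rotation as R
def grab(n,save=None):
    f=ctrl.grab_frame(n)
    if save: cv2.imwrite('pics/'+save+'.png',f['pixels'][:,:,::-1]); np.savez('pics/'+save+'.npz',**{k:f[k] for k in('pixels','depth','mtx','D','pose')})
    return f
def rays(f,uv):
    uv=np.array(uv,float).reshape(-1,1,2)
    n=cv2.undistortPoints(uv,np.array(f['mtx']),np.array(f['D'],float)).reshape(-1,2)
    return np.c_[n,np.ones(len(n))]
def onz(f,uv,z):  # pixel -> world at height z
    P=np.array(f['pose']); d=rays(f,uv)@P[:3,:3].T; o=P[:3,3]
    return o+d*((z-o[2])/d[:,2])[:,None]
def bydepth(f,uv):
    P=np.array(f['pose']); r=rays(f,uv); D=f['depth']
    dd=np.array([D[int(v),int(u)] for u,v in uv]); return (r*dd[:,None])@P[:3,:3].T+P[:3,3]
def proj(f,X):
    P=np.linalg.inv(np.array(f['pose'])); p,_=cv2.projectPoints(np.array(X,float).reshape(-1,1,3),cv2.Rodrigues(P[:3,:3])[0],P[:3,3],np.array(f['mtx']),np.array(f['D'],float)); return p.reshape(-1,2)
def obs():
    o=ctrl.get_obs(); return o
def tool():
    o=obs(); q=o['ee_rot']; return np.array(o['ee_pos']),R.from_quat([q[1],q[2],q[3],q[0]])
E
python3 - <<'E'
from h import *
a=grab('top','top0'); b=grab('side','side0')
o=obs(); print({k:np.round(v,3) for k,v in o.items()}); p,r=tool(); print(r.as_matrix().round(3)); print(a['pose'],b['pose'])
E
```

```text
{'t': np.float64(0.1), 'qpos': array([-1.223,  0.384,  0.044,  1.599, -0.018,  1.161, -0.05 ]), 'joint_vel': array([ 0.   , -0.004,  0.001, -0.003, -0.   , -0.002,  0.   ]), 'tau': array([ 3.0000e-03, -4.3472e+01,  1.0290e+00, -2.5045e+01,  1.1000e-02,
        5.0000e-03, -0.0000e+00]), 'ee_pos': array([279.904, 585.697, 230.005]), 'ee_rot': array([-0.598,  0.599,  0.376, -0.378]), 'ft_force': array([0.285, 0.579, 0.139]), 'ft_torque': array([-0.006,  0.005,  0.018]), 'grip_width': np.float64(85.508)}
[[ 0.431 -0.001 -0.902]
 [ 0.902 -0.002  0.431]
 [-0.002 -1.    -0.   ]]
[[-1.73321440e-02 -9.82013090e-01  1.88015656e-01  3.49109779e+02]
 [-9.99842688e-01  1.77314349e-02  4.41897754e-04 -1.31640990e+01]
 [-3.76773674e-03 -1.87978420e-01 -9.82165932e-01  1.14575705e+03]
 [ 0.00000000e+00  0.00000000e+00  0.00000000e+00  1.00000000e+00]] [[ 8.92574243e-01 -2.78946562e-01  3.54259843e-01  1.04624500e+02]
 [-4.50882354e-01 -5.59202975e-01  6.95699027e-01 -9.06802543e+02]
 [ 4.04030653e-03 -7.80692544e-01 -6.24902255e-01  8.84593189e+02]
 [ 0.00000000e+00  0.00000000e+00  0.00000000e+00  1.00000000e+00]]
```

View pics/top0.png

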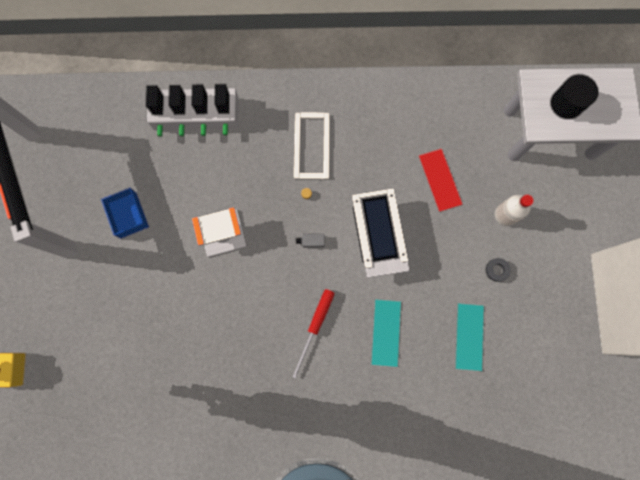

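View pics/side0.png

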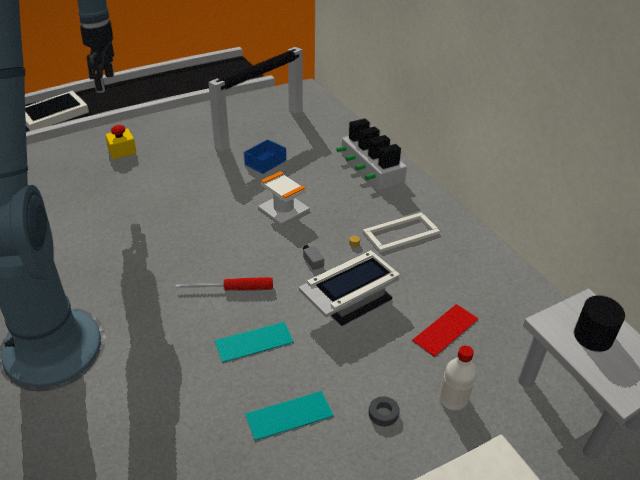

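The black plate in the white-lipped tray is at top (380,228) / side (350,277). Lookalikes are the red plate at top (440,180), the teal plates at (387,333) and (470,337), and a dark panel in a white tray on the conveyor at side (55,108). By the description it is the one in the spring tray. The rest is at top (217,228). Next is a close crop of both.

```bash
python3 - <<'E'
import cv2,numpy as np
i=cv2.imread('pics/top0.png')
a=cv2.resize(i[180:285,340:420],None,fx=5,fy=5,interpolation=cv2.INTER_CUBIC)
b=cv2.resize(i[195:270,180:255],None,fx=5,fy=5,interpolation=cv2.INTER_CUBIC)
c=np.zeros((525,775,3),np.uint8); c[:,:400]=a; c[:375,400:775]=b
cv2.imwrite('pics/crop0.png',c)
E
```

```text
(no output)
```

View pics/crop0.png

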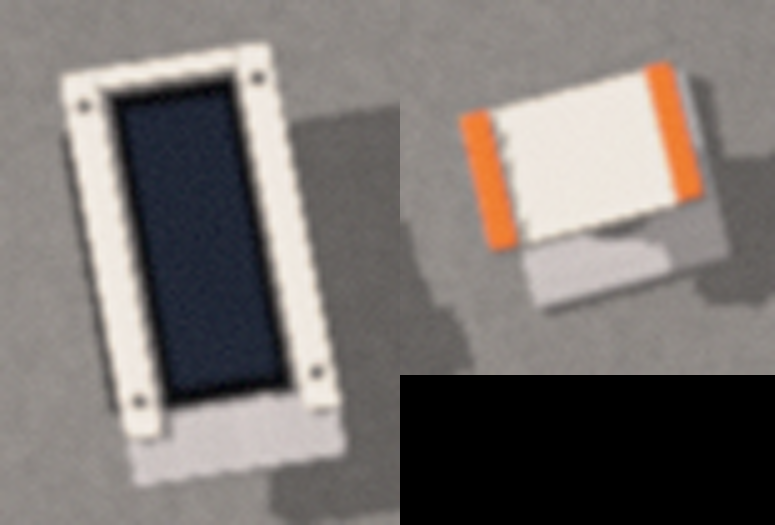

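The crop shows the black glass between the white lips, with its corners at crop (110,90), (237,75), (290,385) and (165,403), and the open front edge at (137,485)–(345,453). The rest's lips have their outer corners at (460,117), (672,62), (703,195) and (492,250).

```bash
python3 - <<'E'
from h import *
f=np.load('pics/top0.npz')
A=lambda L,o:[(o[0]+(u-2)/5,o[1]+(v-2)/5) for u,v in L]
g=onz(f,A([(110,90),(237,75),(290,385),(165,403)],(340,180)),63)
print('glass',g.round(1),np.linalg.norm(np.roll(g,-1,0)-g,axis=1).round(1),g.mean(0))
fr=onz(f,A([(137,485),(345,453)],(340,180)),60); bk=onz(f,A([(62,75),(268,43)],(340,180)),66)
print('bed',fr,bk,np.linalg.norm(fr[0]-fr[1]),np.linalg.norm(fr.mean(0)-bk.mean(0)))
d=(bk.mean(0)-fr.mean(0)); print('tray yaw',np.degrees(np.arctan2(d[1],d[0])),'front mid',fr.mean(0))
d=g[:2].mean(0)-g[2:].mean(0); print('glass yaw',np.degrees(np.arctan2(d[1],d[0])))
r=onz(f,A([(460-400,117),(672-400,62),(703-400,195),(492-400,250)],(180,195)),74)
print('rest',r,np.linalg.norm(np.roll(r,-1,0)-r,axis=1),r.mean(0)); d=r[:2].mean(0)-r[2:].mean(0); print(np.degrees(np.arctan2(d[1],d[0])))
print(bydepth(f,[(380,228),(383,269),(217,226)]))
E
```

```text
glass [[ 649.2 -109.8   63. ]
 [ 654.9 -164.8   63. ]
 [ 519.2 -181.4   63. ]
 [ 512.5 -128.4   63. ]] [ 55.3 136.7  53.4 137.9] [ 583.94816376 -146.07693807   63.        ]
bed [[ 478.39365777 -115.66039594   60.        ]
 [ 490.3320414  -203.61959962   60.        ]] [[ 655.40577     -89.10126683   66.        ]
 [ 668.08970839 -178.34689998   66.        ]] 88.76568321767209 179.3684299999939
tray yaw 8.312099409428171 front mid [ 484.36284958 -159.63999778   60.        ]
glass yaw 7.355750107204578
rest [[608.09718056 252.94521127  74.        ]
 [630.47015649 163.20765717  74.        ]
 [572.43565527 149.38043879  74.        ]
 [550.46608061 237.84832063  74.        ]] [92.48447798 59.65899178 91.15496876 59.57566439] [590.36726823 200.84540696  74.        ]
14.039837361062395
[[ 581.06269184 -146.46846613   65.08956809]
 [ 493.71964442 -149.76017055   60.97321285]
 [ 590.46063442  199.2858283    70.74096322]]
```

The measurements fit the stated sizes: bed 89 mm wide and 179 mm long, rest 92 x 60 mm, heights within 2 mm. The glass centre is near (584,-146), tray yaw about 8°, the rest centre near (590,201) with yaw 14°. I'll move over the glass with the fingers shut.

Request:
{"op": "apply_moves", "data": {"steps": [{"rot": [0, 0, 0], "xyz": [-25.9, 0, -30.4], "gripper": -1}, {"rot": [0, 0, 0], "xyz": [-25.9, 0, -30.4], "gripper": -1}, {"rot": [0, 0, 0], "xyz": [-25.9, 0, -30.4], "gripper": -1}, {"rot": [0, 0, 0], "xyz": [-25.9, 0, -30.4], "gripper": -1}, {"rot": [0, 0, 0], "xyz": [-25.9, 0, -30.4], "gripper": -1}], "squeeze": 20}}

```text
t: 0.52
ee_pos: [361.8, 401.9, 230.7]
ee_rot: [-0.598, 0.598, 0.377, -0.378]
ft_force: [0.5, -0.2, -0.2]
grip_width: 25.5
```

Request:
{"op": "apply_moves", "data": {"steps": [{"rot": [0, 0, 0], "xyz": [-25.9, 0, -30.4], "gripper": -1}, {"rot": [0, 0, 0], "xyz": [-25.9, 0, -30.4], "gripper": -1}, {"rot": [0, 0, 0], "xyz": [-25.9, 0, -30.4], "gripper": -1}, {"rot": [0, 0, 0], "xyz": [-25.9, 0, -30.4], "gripper": -1}, {"rot": [0, 0, 0], "xyz": [-25.9, 0, -30.4], "gripper": -1}]}}

```text
t: 0.93
ee_pos: [442.9, 219.6, 230.9]
ee_rot: [0.598, -0.598, -0.377, 0.377]
ft_force: [0.9, 0.0, 0.4]
grip_width: 0.1
```

```bash
python3 - <<'E'
from h import *
o=obs(); print({k:np.round(v,3) for k,v in o.items()}); p,r=tool(); print(r.as_matrix().round(3))
E
```

```text
{'t': np.float64(0.933), 'qpos': array([-0.802,  0.083,  0.273,  1.975, -0.026,  1.087,  0.606]), 'joint_vel': array([ 0.55 , -0.079,  0.422,  0.092, -0.014, -0.016,  0.966]), 'tau': array([-2.3790e+00, -2.7306e+01, -1.9000e-01, -2.3440e+01, -1.2000e-02,
        2.0800e-01, -6.5800e-01]), 'ee_pos': array([442.881, 219.609, 230.947]), 'ee_rot': array([ 0.598, -0.598, -0.377,  0.377]), 'ft_force': array([0.904, 0.037, 0.371]), 'ft_torque': array([-0.004, -0.073, -0.028]), 'grip_width': np.float64(0.117)}
[[ 0.431 -0.001 -0.902]
 [ 0.902 -0.     0.431]
 [-0.    -1.     0.   ]]
```

Request:
{"op": "apply_moves", "data": {"steps": [{"rot": [0, 0, 0], "xyz": [-25.9, 0, -30.4], "gripper": -1}, {"rot": [0, 0, 0], "xyz": [-25.9, 0, -30.4], "gripper": -1}, {"rot": [0, 0, 0], "xyz": [-25.9, 0, -30.4], "gripper": -1}, {"rot": [0, 0, 0], "xyz": [-25.9, 0, -30.4], "gripper": -1}, {"rot": [0, 0, 0], "xyz": [-25.9, 0, -30.4], "gripper": -1}]}}

```text
t: 1.35
ee_pos: [524.2, 37.4, 231.0]
ee_rot: [0.598, -0.598, -0.377, 0.377]
ft_force: [1.2, 0.7, 0.4]
grip_width: 0.1
```

```bash
cat >> h.py <<'E'
import json
def log():
    o=ctrl.get_obs(); open('log.jsonl','a').write(json.dumps({k:np.array(o[k]).tolist() for k in('t','qpos','ee_pos','ee_rot')})+'\n'); return o
E
python3 -c "
from h import *;print(log()['qpos'])"
```

```text
[-0.55883719  0.15044775  0.44897678  1.91408405 -0.07359693  1.09333065
  1.04479708]
```

Request:
{"op": "apply_moves", "data": {"steps": [{"rot": [0, 0, 0], "xyz": [-25.9, 0, -30.4], "gripper": -1}, {"rot": [0, 0, 0], "xyz": [-25.9, 0, -30.4], "gripper": -1}, {"rot": [0, 0, 0], "xyz": [-25.9, 0, -30.4], "gripper": -1}, {"rot": [0, 0, 0], "xyz": [-25.9, 0, -30.4], "gripper": -1}, {"rot": [0, 0, 0], "xyz": [-25.9, 0, -30.4], "gripper": -1}]}}

```text
t: 1.77
ee_pos: [605.6, -144.5, 230.7]
ee_rot: [0.598, -0.598, -0.377, 0.377]
ft_force: [0.7, 0.2, 0.3]
grip_width: -0.1
```

Request:
{"op": "apply_moves", "data": {"steps": [{"rot": [0, 7, 0], "xyz": [0, 0, 0], "gripper": -1}, {"rot": [0, 7, 0], "xyz": [0, 0, 0], "gripper": -1}, {"rot": [0, 7, 0], "xyz": [0, 0, 0], "gripper": -1}, {"rot": [0, 7, 0], "xyz": [0, 0, 0], "gripper": -1}, {"rot": [0, 7, 0], "xyz": [0, 0, 0], "gripper": -1}]}}

```text
t: 2.18
ee_pos: [605.0, -143.0, 230.5]
ee_rot: [0.685, -0.684, -0.177, 0.178]
ft_force: [0.5, 0.2, 0.0]
grip_width: -0.1
```

Request:
{"op": "apply_moves", "data": {"steps": [{"rot": [0, 7, 0], "xyz": [0, 0, 0], "gripper": -1}, {"rot": [0, 7, 0], "xyz": [0, 0, 0], "gripper": -1}, {"rot": [0, 7, 0], "xyz": [0, 0, 0], "gripper": -1}, {"rot": [0, 0, 0], "xyz": [0, 0, 0], "gripper": -1}]}}

```text
t: 2.52
ee_pos: [605.1, -142.7, 230.5]
ee_rot: [-0.705, 0.705, 0.051, -0.052]
ft_force: [-0.3, -0.2, 0.1]
grip_width: 0.3
```

```bash
python3 - <<'E'
from h import *
w=grab('wrist','w1'); o=log(); print({k:np.round(v,3) for k,v in o.items()}); p,r=tool(); print(r.as_matrix().round(3)); print(w['pose'])
E
```

```text
{'t': np.float64(2.567), 'qpos': array([-0.411,  0.401,  0.734,  1.696, -0.289,  1.158,  0.551]), 'joint_vel': array([ 0.012, -0.005, -0.013, -0.002,  0.006, -0.001,  0.033]), 'tau': array([-6.9000e-02, -3.5423e+01,  7.6470e+00, -2.3932e+01, -5.0000e-03,
        6.0000e-03, -2.2500e-01]), 'ee_pos': array([ 605.095, -142.701,  230.609]), 'ee_rot': array([-0.705,  0.705,  0.053, -0.054]), 'ft_force': array([-0.28 ,  0.775, -0.081]), 'ft_torque': array([0.026, 0.026, 0.02 ]), 'grip_width': np.float64(-0.287)}
[[ 0.989 -0.001 -0.15 ]
 [ 0.15  -0.     0.989]
 [-0.001 -1.     0.   ]]
[[ 9.89508703e-01  1.39436155e-01  3.78164830e-02  5.94773503e+02]
 [ 1.44460123e-01 -9.51389998e-01 -2.72007988e-01 -7.59006683e+01]
 [-1.94952422e-03  2.74617245e-01 -9.61551646e-01  3.72753695e+02]
 [ 0.00000000e+00  0.00000000e+00  0.00000000e+00  1.00000000e+00]]
```

View pics/w1.png

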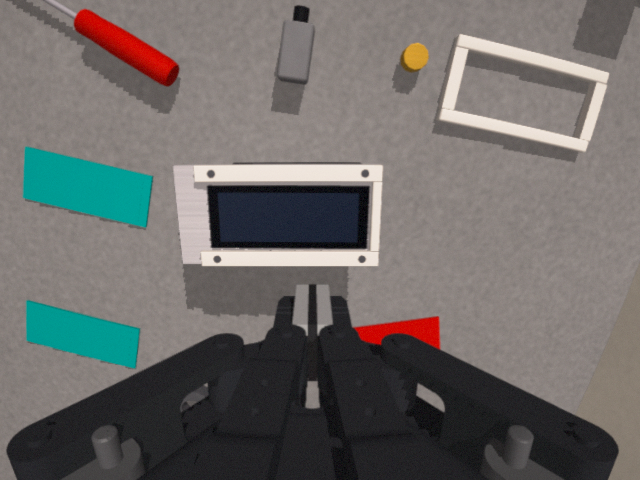

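The wrist view shows the glass in the tray with corners near (208,185), (369,185), (369,248) and (210,248). The bed's front edge runs (174,166)–(183,264), and the shut fingertips are at (312,290).

```bash
python3 - <<'E'
from h import *
f=np.load('pics/w1.npz')
g=onz(f,[(208,185),(369,185),(369,247.5),(210,248)],63); print('glass',g.round(1),np.linalg.norm(np.roll(g,-1,0)-g,axis=1).round(1),g.mean(0).round(1))
fr=onz(f,[(174,166),(183.5,265)],60); print('front',fr.round(1),fr.mean(0))
bk=onz(f,[(382,166),(378,265)],66); print('back',bk.round(1),bk.mean(0)); d=bk.mean(0)-fr.mean(0); print(np.degrees(np.arctan2(d[1],d[0])),np.linalg.norm(d))
print(bydepth(f,[(290,215),(190,215)]).round(1))
E
```

```text
glass [[ 511.4 -128.3   63. ]
 [ 648.1 -108.5   63. ]
 [ 658.5 -163.5   63. ]
 [ 517.1 -184.8   63. ]] [138.1  56.  143.   56.7] [ 583.8 -146.3   63. ]
front [[ 480.  -116.5   60. ]
 [ 492.8 -206.    60. ]] [ 486.40885148 -161.23570621   60.        ]
back [[ 655.5  -90.9   66. ]
 [ 669.1 -177.7   66. ]] [ 662.27527072 -134.31463512   66.        ]
8.703096536952065 178.0161270336108
[[ 584.7 -144.3   63. ]
 [ 496.1 -158.    59. ]]
```

Both cameras agree: centre (584,-146), yaw about 8.5°, top at z≈63. The finger is about 21 mm behind the glass centre on its axis, so I'll go straight down.

Request:
{"op": "apply_moves", "data": {"steps": [{"rot": [0, 0, 0], "xyz": [0, 40, 0], "gripper": -1}, {"rot": [0, 0, 0], "xyz": [0, 40, 0], "gripper": -1}, {"rot": [0, 0, 0], "xyz": [0, 40, 0], "gripper": -1}, {"rot": [0, 0, 0], "xyz": [0, 34, 0], "gripper": -1}, {"rot": [0, 0, 0], "xyz": [0, 6, 0], "gripper": -1}]}}

```text
t: 2.98
ee_pos: [599.7, -140.8, 64.3]
ee_rot: [0.706, -0.704, -0.049, 0.058]
ft_force: [-1.3, 0.8, -0.7]
grip_width: -0.1
```

Request:
{"op": "apply_moves", "data": {"steps": [{"rot": [0, 0, 0], "xyz": [0, 0, 0], "gripper": -1}, {"rot": [0, 0, 0], "xyz": [0, 0, 0], "gripper": -1}, {"rot": [0, 0, 0], "xyz": [0, 2, 0], "gripper": -1}, {"rot": [0, 0, 0], "xyz": [0, 2, 0], "gripper": -1}, {"rot": [0, 0, 0], "xyz": [0, 0, 0], "gripper": -1}]}}

```text
t: 3.4
ee_pos: [607.0, -143.3, 69.2]
ee_rot: [-0.705, 0.705, 0.054, -0.051]
ft_force: [-0.2, -0.7, -0.1]
grip_width: -0.2
```

Request:
{"op": "apply_moves", "data": {"steps": [{"rot": [0, 0, 0], "xyz": [0, 1.5, 0], "gripper": -1}, {"rot": [0, 0, 0], "xyz": [0, 1.5, 0], "gripper": -1}, {"rot": [0, 0, 0], "xyz": [0, 0, 0], "gripper": -1}]}}

```text
t: 3.65
ee_pos: [605.5, -142.9, 64.4]
ee_rot: [0.705, -0.705, -0.052, 0.052]
ft_force: [-0.2, 0.6, -0.0]
grip_width: 0.0
```

Request:
{"op": "apply_moves", "data": {"steps": [{"rot": [0, 0, 0], "xyz": [0, 1.5, 0], "gripper": -1}, {"rot": [0, 0, 0], "xyz": [0, 1.5, 0], "gripper": -1}, {"rot": [0, 0, 0], "xyz": [0, 0, 0], "gripper": -1}]}}

```text
t: 3.9
ee_pos: [605.7, -143.0, 61.3]
ee_rot: [-0.705, 0.705, 0.052, -0.052]
ft_force: [-0.3, 0.3, 2.3]
grip_width: 0.1
```

Request:
{"op": "apply_moves", "data": {"steps": [{"rot": [0, 0, 0], "xyz": [0, 1.5, 0], "gripper": -1}, {"rot": [0, 0, 0], "xyz": [0, 0, 0], "gripper": -1}, {"rot": [0, 0, 0], "xyz": [0, 0, 0], "gripper": -1}]}}

```text
t: 4.15
ee_pos: [605.7, -143.0, 60.0]
ee_rot: [0.705, -0.705, -0.052, 0.052]
ft_force: [-0.4, 0.3, 3.2]
grip_width: 0.2
```

Request:
{"op": "apply_moves", "data": {"steps": [{"rot": [0, 0, 0], "xyz": [0, 1.5, 0], "gripper": -1}, {"rot": [0, 0, 0], "xyz": [0, 1.5, 0], "gripper": -1}, {"rot": [0, 0, 0], "xyz": [0, 0, 0], "gripper": -1}, {"rot": [0, 0, 0], "xyz": [0, 0, 0], "gripper": -1}]}}

```text
t: 4.48
ee_pos: [605.8, -143.0, 57.0]
ee_rot: [0.705, -0.705, -0.052, 0.052]
ft_force: [-1.1, 0.5, 4.2]
grip_width: -0.1
```

Request:
{"op": "apply_moves", "data": {"steps": [{"rot": [0, 0, 0], "xyz": [0, 1.5, 0], "gripper": -1}, {"rot": [0, 0, 0], "xyz": [0, 0, 0], "gripper": -1}, {"rot": [0, 0, 0], "xyz": [0, 0, 0], "gripper": -1}]}}

```text
t: 4.73
ee_pos: [605.8, -143.0, 55.6]
ee_rot: [0.705, -0.705, -0.052, 0.052]
ft_force: [-1.1, 0.8, 5.3]
grip_width: -0.4
```

Request:
{"op": "apply_moves", "data": {"steps": [{"rot": [0, 0, 0], "xyz": [0, 1, 0], "gripper": -1}, {"rot": [0, 0, 0], "xyz": [0, 1, 0], "gripper": -1}, {"rot": [0, 0, 0], "xyz": [0, 0, 0], "gripper": -1}, {"rot": [0, 0, 0], "xyz": [0, 0, 0], "gripper": -1}]}}

```text
t: 5.07
ee_pos: [605.8, -143.1, 53.8]
ee_rot: [0.705, -0.705, -0.052, 0.052]
ft_force: [-1.5, 0.6, 7.1]
grip_width: 0.0
```

Request:
{"op": "apply_moves", "data": {"steps": [{"rot": [0, 0, 0], "xyz": [-1, 0, 0], "gripper": -1}, {"rot": [0, 0, 0], "xyz": [-2, 0, 0], "gripper": -1}, {"rot": [0, 0, 0], "xyz": [-3, 0, 0], "gripper": -1}, {"rot": [0, 0, 0], "xyz": [-3, 0, 0], "gripper": -1}, {"rot": [0, 0, 0], "xyz": [-3, 0, 0], "gripper": -1}]}}

```text
t: 5.48
ee_pos: [597.6, -144.9, 55.2]
ee_rot: [-0.705, 0.706, 0.055, -0.05]
ft_force: [3.3, 0.1, 6.1]
grip_width: -0.1
```

Request:
{"op": "apply_moves", "data": {"steps": [{"rot": [0, 0, 0], "xyz": [-3, 0.3, 0], "gripper": -1}, {"rot": [0, 0, 0], "xyz": [-3, 0, 0], "gripper": -1}, {"rot": [0, 0, 0], "xyz": [-3, 0, 0], "gripper": -1}, {"rot": [0, 0, 0], "xyz": [-3, 0, 0], "gripper": -1}, {"rot": [0, 0, 0], "xyz": [-3, 0, 0], "gripper": -1}]}}

```text
t: 5.9
ee_pos: [582.8, -147.4, 54.9]
ee_rot: [-0.704, 0.706, 0.055, -0.049]
ft_force: [2.7, 0.1, 5.4]
grip_width: 0.2
```

```bash
python3 - <<'E'
from h import *
f=grab('wrist','w2'); o=log(); print(o['ee_pos'],o['ft_force'],f['pose'][:3,3])
E
```

```text
[ 581.96523479 -147.48922514   54.79434139] [1.78439031 0.12129448 6.04820794] [570.98864778 -80.38730221 196.98094038]
```

View pics/w2.png

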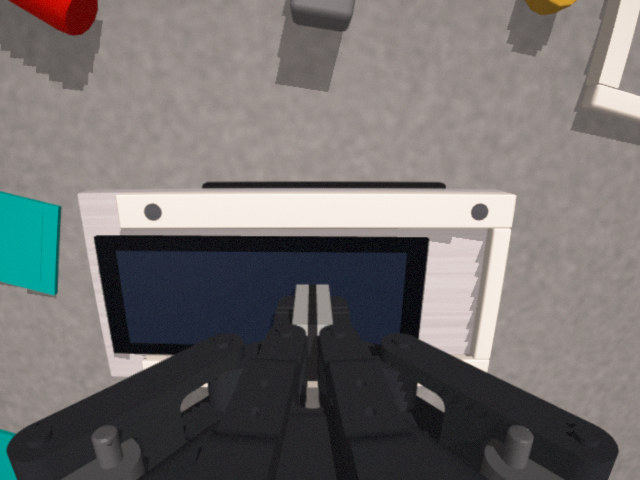

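The glass follows: its near-left corner is at (96,237), and the gap behind it has grown to about 25 mm (428–487 px). About 52 mm is left. The press is near 5.7 N, so I'll add a touch of depth.

Request:
{"op": "apply_moves", "data": {"steps": [{"rot": [0, 0, 0], "xyz": [-1, 0.8, 0], "gripper": -1}, {"rot": [0, 0, 0], "xyz": [-3, 0.4, 0], "gripper": -1}, {"rot": [0, 0, 0], "xyz": [-3.5, 0, 0], "gripper": -1}, {"rot": [0, 0, 0], "xyz": [-3.5, 0, 0], "gripper": -1}, {"rot": [0, 0, 0], "xyz": [-3.5, 0, 0], "gripper": -1}]}}

```text
t: 6.37
ee_pos: [568.9, -149.5, 53.9]
ee_rot: [-0.704, 0.706, 0.055, -0.049]
ft_force: [3.9, 0.5, 6.5]
grip_width: 0.0
```

Request:
{"op": "apply_moves", "data": {"steps": [{"rot": [0, 0, 0], "xyz": [-3.5, 0, 0], "gripper": -1}, {"rot": [0, 0, 0], "xyz": [-3.5, 0, 0], "gripper": -1}, {"rot": [0, 0, 0], "xyz": [-3.5, 0, 0], "gripper": -1}]}}

```text
t: 6.62
ee_pos: [558.5, -151.1, 53.9]
ee_rot: [-0.704, 0.706, 0.055, -0.049]
ft_force: [3.1, 0.8, 6.4]
grip_width: -0.2
```

Request:
{"op": "apply_moves", "data": {"steps": [{"rot": [0, 0, 0], "xyz": [-3.5, 0, 0], "gripper": -1}, {"rot": [0, 0, 0], "xyz": [-3.5, 0, 0], "gripper": -1}, {"rot": [0, 0, 0], "xyz": [-3.5, 0, 0], "gripper": -1}, {"rot": [0, 0, 0], "xyz": [-3.5, 0, 0], "gripper": -1}]}}

```text
t: 6.95
ee_pos: [544.7, -153.2, 53.9]
ee_rot: [-0.704, 0.706, 0.055, -0.049]
ft_force: [3.6, 0.9, 6.3]
grip_width: 0.1
```

Request:
{"op": "apply_moves", "data": {"steps": [{"rot": [0, 0, 0], "xyz": [-3.5, 0, 0], "gripper": -1}, {"rot": [0, 0, 0], "xyz": [-3, 0, 0], "gripper": -1}, {"rot": [0, 0, 0], "xyz": [-2, 0, 0], "gripper": -1}, {"rot": [0, 0, 0], "xyz": [0, 0, 0], "gripper": -1}, {"rot": [0, 0, 0], "xyz": [0, 0, 0], "gripper": -1}]}}

```text
t: 7.37
ee_pos: [535.6, -154.6, 53.6]
ee_rot: [-0.704, 0.706, 0.055, -0.05]
ft_force: [2.9, 0.1, 6.9]
grip_width: -0.2
```

```bash
python3 - <<'E'
from h import *
f=grab('wrist','w3'); o=log(); print(o['ee_pos'],o['ft_force'])
p=f['pixels']
for v in (240,260,280): print(v,[int(x) for x in p[v,::10].sum(1)])
E
```

```text
[ 535.58622241 -154.63129851   53.61832934] [ 2.9683319  -0.13466056  7.38082854]
240 [317, 319, 324, 321, 322, 325, 326, 331, 329, 331, 53, 48, 44, 65, 64, 59, 39, 61, 61, 48, 25, 31, 71, 52, 55, 53, 42, 66, 39, 55, 46, 40, 61, 40, 35, 54, 20, 29, 48, 49, 55, 12, 46, 450, 639, 641, 627, 472, 456, 641, 631, 619, 456, 456, 633, 630, 604, 448, 450, 354, 687, 705, 399, 418]
260 [315, 325, 326, 317, 320, 324, 327, 326, 324, 332, 38, 58, 126, 138, 140, 128, 138, 138, 123, 151, 143, 137, 138, 139, 126, 135, 131, 131, 121, 132, 137, 136, 127, 135, 122, 130, 112, 126, 129, 120, 111, 31, 27, 635, 632, 642, 635, 640, 636, 640, 633, 635, 632, 631, 624, 637, 629, 621, 611, 353, 703, 431, 403, 413]
280 [426, 426, 415, 441, 428, 298, 345, 329, 330, 330, 261, 55, 109, 139, 139, 136, 132, 128, 149, 143, 139, 129, 130, 143, 132, 137, 129, 124, 129, 120, 129, 121, 102, 125, 121, 123, 122, 130, 123, 118, 131, 48, 12, 646, 650, 644, 646, 647, 645, 650, 651, 636, 642, 641, 639, 636, 635, 628, 390, 611, 705, 422, 435, 419]
```

View pics/w3.png

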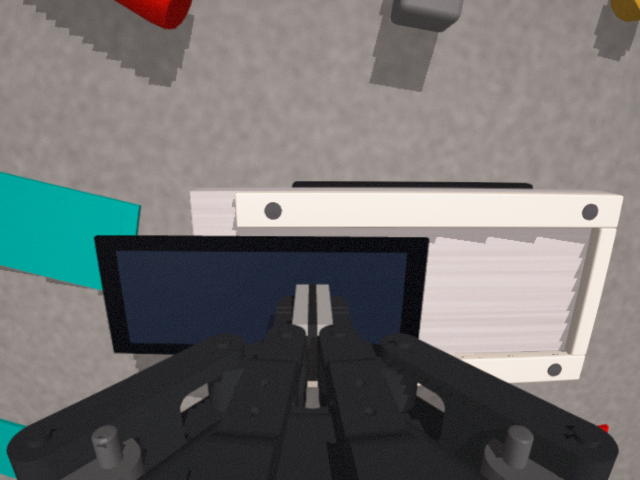

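The finger has not slipped: the glass's corners are at the same pixels (96,237), (428,237). The bed's front edge is near x=199 in that row, so the overhang is about 43 mm. I'll slide a little more and then lift off gently.

Request:
{"op": "apply_moves", "data": {"steps": [{"rot": [0, 0, 0], "xyz": [-2, 0, 0], "gripper": -1}, {"rot": [0, 0, 0], "xyz": [-1.5, 0, 0], "gripper": -1}, {"rot": [0, 0, 0], "xyz": [0, 0, 0], "gripper": -1}, {"rot": [0, 0, 0], "xyz": [0, -1.5, 0], "gripper": -1}, {"rot": [0, 0, 0], "xyz": [0, -1.5, 0], "gripper": -1}]}}

```text
t: 7.83
ee_pos: [532.2, -155.1, 56.4]
ee_rot: [-0.704, 0.706, 0.055, -0.05]
ft_force: [2.2, -0.2, 5.3]
grip_width: 0.3
```

Request:
{"op": "apply_moves", "data": {"steps": [{"rot": [0, 0, 0], "xyz": [0, -2, 0], "gripper": -1}, {"rot": [0, 0, 0], "xyz": [0, -3, 0], "gripper": -1}, {"rot": [0, 0, 0], "xyz": [0, -5, 0], "gripper": -1}, {"rot": [0, 0, 0], "xyz": [0, -10, 0], "gripper": -1}, {"rot": [0, 0, 0], "xyz": [0, -20, 0], "gripper": -1}]}}

```text
t: 8.25
ee_pos: [524.3, -153.6, 92.5]
ee_rot: [0.706, -0.705, -0.049, 0.055]
ft_force: [-0.5, -0.5, -0.1]
grip_width: -0.2
```

Request:
{"op": "apply_moves", "data": {"steps": [{"rot": [0, 0, 0], "xyz": [0, -30, 0], "gripper": -1}, {"rot": [0, 0, 0], "xyz": [0, -40, 0], "gripper": -1}, {"rot": [0, 0, 0], "xyz": [0, -40, 0], "gripper": -1}, {"rot": [0, 0, 0], "xyz": [0, -20, 0], "gripper": -1}, {"rot": [0, 0, 0], "xyz": [0, 0, 0], "gripper": -1}]}}

```text
t: 8.67
ee_pos: [530.6, -156.0, 230.0]
ee_rot: [-0.705, 0.705, 0.055, -0.049]
ft_force: [0.9, -1.0, -0.6]
grip_width: 0.2
```

```bash
python3 - <<'E'
from h import *
f=grab('wrist','w4'); t=grab('top','t4'); o=log(); print({k:np.round(v,3) for k,v in o.items()})
# print fk log data & dark blob
P=f['pixels'].astype(int); m=((P.sum(2)<180)).astype(np.uint8); m[285:]=0
n,l,s,c=cv2.connectedComponentsWithStats(m)
for i in range(1,n):
    if s[i][4]>1500: print(s[i],c[i],cv2.minAreaRect(np.argwhere(l==i)[:,::-1].astype(np.float32)))
cv2.imwrite('pics/w4.png',f['pixels'][:,:,::-1])
E
```

```text
{'t': np.float64(8.767), 'qpos': array([-0.472,  0.248,  0.787,  1.877, -0.198,  1.097,  0.539]), 'joint_vel': array([ 0.009,  0.037, -0.022,  0.042, -0.007, -0.004,  0.003]), 'tau': array([ 1.3900e-01, -2.8070e+01,  5.2090e+00, -2.4918e+01,  4.5000e-02,
       -5.1000e-02, -1.0000e-02]), 'ee_pos': array([ 527.63 , -154.416,  225.078]), 'ee_rot': array([ 0.706, -0.705, -0.052,  0.052]), 'ft_force': array([-0.742,  0.182, -0.269]), 'ft_torque': array([ 0.038, -0.015,  0.017]), 'grip_width': np.float64(-0.159)}
[ 205  184  163   63 9905] [286.0886421 214.5861686] ((286.0, 214.99998474121094), (161.99996948242188, 61.99999237060547), -0.0)
```

View pics/w4.png

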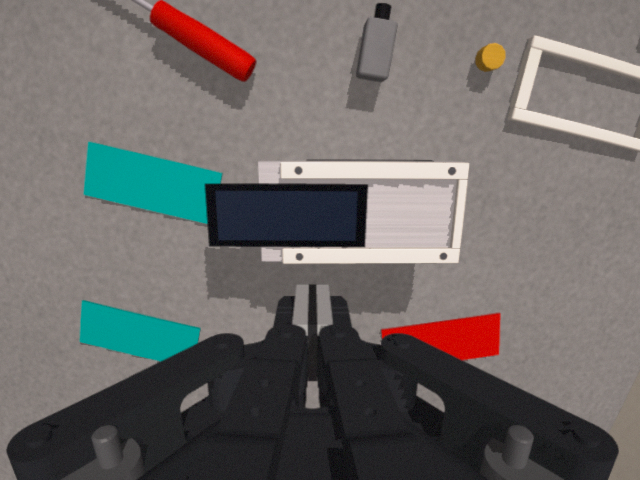

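The glass lies flat: corners (205,184), (367,184), (366,247), (208,247), with the bed edge at x≈260, so it overhangs about 46 mm. Next is the horizontal grasp. I'll fit the arm's kinematics from logged poses to choose an approach heading it can reach.

```bash
cat > fk.py <<'E'
from h import *
from scipy.optimize import least_squares
import itertools
S=[json.loads(l) for l in open('log.jsonl')]
S+=[dict(qpos=[-1.223,.384,.044,1.599,-.018,1.161,-.05],ee_pos=[279.904,585.697,230.005],ee_rot=[-.598,.599,.376,-.378]),
    dict(qpos=[-.802,.083,.273,1.975,-.026,1.087,.606],ee_pos=[442.881,219.609,230.947],ee_rot=[.598,-.598,-.377,.377])]
def RR(q): return R.from_quat([q[1],q[2],q[3],q[0]])
def fk(q,sg,v):
    # v: base xyz z0; L1 x,z ; L2 x,z ; L3 x,z
    M=R.from_euler('z',sg[0]*q[0]); p=np.array([0,0,v[0]]) 
    M=M*R.from_euler('y',q[1]); M=M*R.from_euler('z',sg[1]*q[2]); p=p+M.apply([v[1],0,v[2]])
    M=M*R.from_euler('y',q[3]); M=M*R.from_euler('z',sg[2]*q[4]); p=p+M.apply([v[3],0,v[4]])
    M=M*R.from_euler('y',q[5]); M=M*R.from_euler('z',sg[3]*q[6]); p=p+M.apply([v[5]*0,0,v[6]])
    return p,M
E
cat > fit.py <<'E'
from fk import *
best=[]
for sg in itertools.product([1,-1],repeat=4):
    # constant tool rotation: M^T * R_tool should be const
    C=[fk(s['qpos'],sg,np.ones(7))[1].inv()*RR(s['ee_rot']) for s in S]
    m=R.concatenate(C).mean(); e=max((m.inv()*c).magnitude() for c in C)
    best.append((e,sg,m))
best.sort(key=lambda b:b[0]); print(len(S),[(round(b[0],3),b[1]) for b in best[:3]]); sg,m=best[0][1:]; print(m.as_matrix().round(3))
f=lambda v:np.ravel([fk(s['qpos'],sg,v)[0]-s['ee_pos'] for s in S])
r=least_squares(f,[300,0,350,0,350,0,250]); print(r.x.round(1),np.abs(r.fun).max(),np.linalg.svd(r.jac)[1].round(3))
np.savez('fit.npz',v=r.x,sg=sg,m=m.as_quat())
E
python3 fit.py
```

```text
7 [(0.001, (-1, -1, -1, -1)), (0.487, (-1, -1, 1, -1)), (0.881, (1, -1, -1, 1))]
[[-1.  0.  0.]
 [ 0. -0.  1.]
 [ 0.  1.  0.]]
[ 670.9    1.   400.3  -65.1  507.4 -250.2  660.7] 42.42989079515141 [5.252e+00 3.724e+00 6.230e-01 3.120e-01 2.460e-01 2.000e-03 0.000e+00]
```

```bash
cat > patch.py <<'E'
s=open('fk.py').read(); i=s.index('def fk')
s=s[:i]+'''def fk(q,sg,v):
    Y=lambda a:R.from_euler('y',a)
    Z=lambda k,a:R.from_euler('z',sg[k]*a)
    d0,d1,d2,d3,a1,b1,a2,b2,a3,a0=v
    p=np.array([0,0,d0]); M=Z(0,q[0]); p=p+M.apply([a0,0,0])
    M=M*Y(q[1]); p=p+M.apply([a1,0,0]); M=M*Z(1,q[2]); p=p+M.apply([b1,0,d1])
    M=M*Y(q[3]); p=p+M.apply([a2,0,0]); M=M*Z(2,q[4]); p=p+M.apply([b2,0,d2])
    M=M*Y(q[5]); p=p+M.apply([a3,0,0]); M=M*Z(3,q[6]); p=p+M.apply([0,0,d3])
    return p,M
'''
open('fk.py','w').write(s)
s=open('fit.py').read().replace('np.ones(7)','np.ones(10)')
i=s.index('f=lambda'); j=s.index('np.savez')
s=s[:i]+'''x0=np.array([300,350,350,250,0,0,0,0,0,0.])
f=lambda v:np.r_[np.ravel([fk(s['qpos'],sg,v)[0]-s['ee_pos'] for s in S]),0.003*(v-x0)]
r=least_squares(f,x0); print(r.x.round(1),f(r.x)[:3*len(S)].reshape(-1,3).round(1))
'''+s[j:]
open('fit.py','w').write(s)
E
python3 patch.py; python3 fit.py
```

```text
7 [(0.001, (-1, -1, -1, -1)), (0.487, (-1, -1, 1, -1)), (0.881, (1, -1, -1, 1))]
[[-1.  0.  0.]
 [ 0. -0.  1.]
 [ 0.  1.  0.]]
[-719.8  485.3  484.9 -675.   -40.    33.4  -52.5   32.7  -50.7  -34.4] [[ -3.6   8.5  -0. ]
 [  1.5  -3.6  -1.7]
 [  0.3   2.9  -0.2]
 [  1.1  -0.4   0.1]
 [  1.8 -13.5  -0.3]
 [-36.8  12.2   1.7]
 [-13.3  15.7   0.4]]
```

```bash
sed -i 's/d0,d1,d2,d3,a1,b1,a2,b2,a3,a0=v/d0,d1,d2,d3,a1,b1,a2,b2,a3,a0,y0,y1,y2=v/; s/\[a0,0,0\]/[a0,y0,0]/; s/\[b1,0,d1\]/[b1,y1,d1]/; s/\[b2,0,d2\]/[b2,y2,d2]/' fk.py; sed -i 's/np.ones(10)/np.ones(13)/; s/250,0,0,0,0,0,0\./250,0,0,0,0,0,0.,0,0,0/' fit.py; python3 fit.py | tail -9
```

```text
[ 2.706e+02  4.910e+02  5.064e+02  2.945e+02 -1.600e+00  1.300e+00
  7.000e-01 -1.600e+00  1.700e+00  1.700e+00 -2.150e+01 -1.950e+01
 -2.000e-01] [[-0.   0.  -0.2]
 [-0.   0.   0.1]
 [-0.  -0.   0. ]
 [ 0.   0.  -0. ]
 [ 0.1  0.  -0.1]
 [-0.1  0.1 -0. ]
 [ 0.1 -0.2  0.2]]
```

Kinematics now fit to 0.2 mm. Now IK for candidate headings at the tray and at the rest, plus the neighbours' positions.

```bash
cat > ik.py <<'E'
from fk import *
z=np.load('fit.npz'); V,SG,MT=z['v'],z['sg'],R.from_quat(z['m'])
LO=np.array([-2.61,-.41,-1.48,0,-1.57,.05,-2.85]); HI=np.array([2.61,2.15,1.57,2.5,4.71,1.97,2.85])
def pose(q): p,M=fk(q,SG,V); return p,M*MT
def Rt(h,flip):  # tool horizontal heading h deg; tool x up (flip=1) or down
    h=np.radians(h); y=np.array([np.cos(h),np.sin(h),0]); x=np.array([0,0,flip]); return R.from_matrix(np.c_[x,y,np.cross(x,y)])
def ik(p,r,q0,w=0.002):
    f=lambda q:np.r_[(pose(q)[0]-p)/100,(r.inv()*pose(q)[1]).as_rotvec()*2,w*(q-q0)]
    s=least_squares(f,np.clip(q0,LO+.03,HI-.03),bounds=(LO+.02,HI-.02)); return s.x,np.linalg.norm(s.fun[:6])
def wrist(q): # wrist & elbow z
    Mx=fk(q,SG,V); return (Mx[0]-Mx[1].apply([0,0,V[3]])).round(0)
E
cat > try.py <<'E'
from ik import *
f=np.load('pics/t4.npz')
for n,uv,zz in [('driver',[(328,293),(312,330),(297,375)],10),('sensor',[(297,240),(325,240)],20),('nut',[(306,193)],16),('collar',[(497,270)],18),('cap',[(526,201)],130),('teal1',[(377,301),(401,303),(373,366),(398,367)],2),('teal2',[(459,305),(458,369),(485,306)],2)]: print(n,onz(f,uv,zz)[:,:2].round(0).tolist())
w=np.load('pics/w4.npz'); g=onz(w,[(205,184),(367.5,184),(366,247.5),(208,247)],63); print('glass',g.round(1),g.mean(0).round(1)); d=g[1]+g[2]-g[0]-g[3]; yaw=np.degrees(np.arctan2(d[1],d[0])); print(yaw)
c=g.mean(0); u=np.array([np.cos(np.radians(yaw)),np.sin(np.radians(yaw)),0]); q0=np.array(log()['qpos'])
rng=np.random.default_rng(0)
rest=np.array([590.4,201,71.5])
for b in (-120,-90,-60,-40,40,60,90,120):
  for fl in (1,-1):
    h=yaw+b; r=Rt(h,fl); tip=c-56*u; tip[2]=61.5; tip=tip+19*r.apply([0,1,0])
    best=None
    for k in range(8):
        s=q0 if k==0 else rng.uniform(LO,HI)
        q,e=ik(tip,r,s)
        if e<0.05:
            cst=np.abs(q-q0).max()
            if best is None or cst<best[0]: best=(cst,q,e)
    if best is None: print(b,fl,'no'); continue
    out=[]
    for a in (14.2,194.2):
        ua=np.array([np.cos(np.radians(a)),np.sin(np.radians(a)),0]); r2=Rt(a+b,fl); t2=rest-56*ua+19*r2.apply([0,1,0])
        q2,e2=ik(t2,r2,best[1]); out.append((round(e2,3),q2.round(2).tolist()))
    print(b,fl,best[1].round(2),round(best[2],3),'wr',wrist(best[1]),out)
E
sed -i 's/0.003\*(v-x0)/np.r_[.003,.003,.003,.003,.1,.1,.1,.1,.1,.1,.01,.01,.01]*(v-x0)/' fit.py; python3 fit.py|tail -9; python3 try.py
```

```text
[ 2.797e+02  4.908e+02  5.066e+02  3.029e+02 -1.000e-01 -1.000e-01
 -3.000e-01 -2.000e-01  3.000e-01  1.000e-01 -2.140e+01 -2.020e+01
  4.000e-01] [[-0.   0.  -0.1]
 [-0.   0.1  0. ]
 [-0.  -0.   0. ]
 [ 0.  -0.  -0. ]
 [ 0.   0.  -0.1]
 [-0.1  0.1 -0. ]
 [ 0.1 -0.2  0.2]]
driver [[450.0, -34.0], [371.0, 2.0], [277.0, 35.0]]
sensor [[567.0, 32.0], [566.0, -30.0]]
nut [[675.0, 11.0]]
collar [[493.0, -404.0]]
cap [[618.0, -436.0]]
teal1 [[431.0, -141.0], [426.0, -194.0], [293.0, -127.0], [290.0, -181.0]]
teal2 [[419.0, -320.0], [283.0, -309.0], [416.0, -377.0]]
glass [[ 436.4 -141.    63. ]
 [ 573.9 -121.2   63. ]
 [ 583.1 -177.2   63. ]
 [ 442.8 -197.    63. ]] [ 509.1 -159.1   63. ]
8.119755154752475
-120 1 [-1.26  2.12  1.43  1.88 -0.58  1.31 -1.52] 0.0 wr [559.  96.  61.] [(np.float64(0.0), [-1.38, 1.94, 1.55, 1.34, -0.38, 1.86, -1.67]), (np.float64(0.647), [1.06, 1.76, -1.31, 2.03, -1.55, 0.07, -2.83])]
-120 -1 [-0.81  1.2   0.67  1.86  0.54  1.35  0.6 ] 0.0 wr [559.  96.  62.] [(np.float64(0.0), [-1.04, 1.27, 0.55, 1.32, 0.4, 1.91, 0.7]), (np.float64(0.0), [0.41, 1.05, -0.44, 1.8
[... 1844 characters left out ...]
.135), [1.64, 2.13, -1.25, 2.14, -0.52, 0.07, 2.83])]
60 -1 [ 0.5   1.05  0.36  1.88 -1.33  1.93 -0.14] 0.0 wr [ 348. -430.   62.] [(np.float64(0.0), [0.48, 0.98, -0.4, 2.05, -1.55, 1.24, -0.14]), (np.float64(3.106), [-1.63, 1.36, 1.28, 2.17, -1.55, 0.07, -2.83])]
90 1 [ 1.34  1.39 -0.94  1.55 -0.2   1.62  2.18] 0.0 wr [ 494. -448.   61.] [(np.float64(0.0), [0.89, 1.47, -1.09, 1.7, -0.31, 1.11, 2.12]), (np.float64(4.14), [1.49, 2.13, -1.3, 2.06, -0.59, 0.07, 2.83])]
90 -1 [ 0.61  1.08  0.09  1.59 -0.86  1.95 -0.29] 0.0 wr [ 494. -448.   62.] [(np.float64(0.0), [0.22, 1.02, -0.17, 1.73, -1.17, 1.59, -0.42]), (np.float64(2.415), [0.39, 2.13, -1.38, 1.47, -1.55, 1.95, 2.13])]
120 1 no
120 -1 no
```

```bash
cat > plan.py <<'E'
from ik import *
c=np.array([509.1,-159.1,61.5]); yaw=8.4; q0=np.array(log()['qpos']); p0,r0=tool()
u=lambda a:np.array([np.cos(np.radians(a)),np.sin(np.radians(a)),0]); rest=np.array([590.4,201,71.5])
for b in (50,60,70):
  for fl in (1,-1):
    r=Rt(yaw+b,fl); y=r.apply([0,1,0]); g=c-59*u(yaw)+19*y; s=g-100*y; s[2]=230
    q=q0; L=[]; rv=(r0.inv()*r).as_rotvec()
    def go(P,Rr,n,tag):
        global q
        pa,ra=pose(q); d=(ra.inv()*Rr).as_rotvec(); E=0;mn=9
        for i in range(1,n+1):
            q,e=ik(pa+(P-pa)*i/n,ra*R.from_rotvec(d*i/n),q,.02); E=max(E,e); mn=min(mn,(q-LO).min(),(HI-q).min())
        L.append((tag,round(E,2),round(mn,2),q.round(2).tolist(),wrist(q).tolist()))
    s2=s.copy(); go(s2,r0,4,'shift'); go(s2,r,10,'turn'); go(s*[1,1,0]+[0,0,61.5],r,5,'down'); go(g,r,3,'in'); go(g+[0,0,90],r,3,'lift')
    rr=Rt(14.2+b,fl); t=rest-59*u(14.2)+19*rr.apply([0,1,0]); go(t+[0,0,80],rr,8,'carry'); go(t,rr,4,'place'); go(t-90*rr.apply([0,1,0]),rr,3,'out')
    print('\n',b,fl,np.degrees(rv).round(1),np.degrees(np.linalg.norm(rv)).round(1),s.round(0),g.round(0)); [print(x) for x in L]
E
python3 plan.py
```

```text
50 1 [ 39.  -39.  -83.7] 100.3 [ 408. -237.  230.] [ 461. -152.   62.]
('shift', np.float64(0.0), np.float64(0.44), [-0.41, 0.03, 0.87, 2.04, -0.02, 1.08, 0.62], [408.0, -237.0, 533.0])
('turn', np.float64(0.0), np.float64(0.02), [0.76, 0.68, 0.32, 1.98, -1.24, 1.95, 2.75], [250.0, -495.0, 230.0])
('down', np.float64(0.0), np.float64(0.02), [1.16, 1.0, -0.15, 1.86, -1.03, 1.61, 2.83], [250.0, -495.0, 61.0])
('in', np.float64(0.0), np.float64(0.02), [1.17, 1.01, -0.34, 1.95, -1.09, 1.4, 2.83], [302.0, -410.0, 61.0])
('lift', np.float64(0.0), np.float64(0.05), [1.19, 0.82, -0.38, 2.02, -1.13, 1.45, 2.72], [302.0, -409.0, 151.0])
('carry', np.float64(0.0), np.float64(0.02), [1.2, 1.42, -1.22, 2.2, -1.15, 0.39, 2.83], [410.0, -69.0, 151.0])
('place', np.float64(0.0), np.float64(0.02), [1.19, 1.59, -1.12, 2.14, -0.96, 0.38, 2.83], [410.0, -69.0, 71.0])
('out', np.float64(0.0), np.float64(0.05), [1.33, 1.44, -1.01, 2.17, -0.88, 0.59, 2.74], [370.0, -150.0, 71.0])

 50 -1 [97.5 97.6 45.4] 145.2 [ 408. -237.  230.] [ 461. -152.   62.]
('shift', np.float64(0.0), np.float64(0.44), [-0.41, 0.03
[... 4046 characters left out ...]
, [374.0, -544.0, 230.0])
('down', np.float64(0.0), np.float64(0.05), [0.96, 1.07, -0.07, 1.6, -0.89, 1.83, -0.4], [374.0, -544.0, 62.0])
('in', np.float64(0.0), np.float64(0.19), [0.88, 1.02, -0.13, 1.76, -0.96, 1.69, -0.35], [394.0, -446.0, 62.0])
('lift', np.float64(0.0), np.float64(0.22), [0.89, 0.85, -0.14, 1.83, -0.99, 1.75, -0.45], [394.0, -446.0, 152.0])
('carry', np.float64(0.0), np.float64(0.2), [0.49, 0.83, -0.44, 2.01, -1.37, 1.3, -0.39], [505.0, -96.0, 152.0])
('place', np.float64(0.0), np.float64(0.2), [0.47, 1.0, -0.4, 1.95, -1.35, 1.28, -0.28], [505.0, -96.0, 72.0])
('out', np.float64(0.0), np.float64(0.27), [0.56, 0.99, -0.32, 1.92, -1.23, 1.4, -0.32], [495.0, -185.0, 72.0])
```

```bash
python3 - <<'E'
from ik import *
def cloud(f):
    D=np.array(f['depth']); v,u=np.nonzero(D>0); r=rays(f,np.c_[u,v]); P=np.array(f['pose'])
    return (r*D[v,u][:,None])@P[:3,:3].T+P[:3,3]
t=np.load('pics/t4.npz'); s=grab('side','s5'); p,r=tool()
X=np.r_[cloud(t),cloud(s)]
m=(X[:,0]>265)&(X[:,0]<475)&(X[:,1]>-60)&(X[:,1]<60)&(X[:,2]<60)&(X[:,2]>5)
for a in range(270,470,20):
    k=m&(abs(X[:,0]-a)<10); print('driver x',a,k.sum(),np.percentile(X[k,2],[50,98]).round(1) if k.sum() else '')
Y=r.inv().apply(X-p) # tool frame
for b in range(0,420,20):
    k=(-Y[:,1]>b)&(-Y[:,1]<b+20)&(np.hypot(Y[:,0],Y[:,2])<130)
    if k.sum()>5: print('back',b,k.sum(),'x',Y[k,0].min().round(),Y[k,0].max().round(),'z',Y[k,2].min().round(),Y[k,2].max().round())
q=np.array(obs()['qpos']); print(wrist(q))
cv2.imwrite('pics/s5c.png',cv2.resize(s['pixels'][:,:,::-1],(800,600)))
i=proj(t,[p,wrist(q)]); print(i, proj(s,[p,wrist(q)]))
E
```

```text
driver x 270 33 [13.  18.5]
driver x 290 78 [14.9 20.2]
driver x 310 76 [14.1 19.2]
driver x 330 78 [15.2 19.3]
driver x 350 64 [14.7 19.2]
driver x 370 217 [21.4 26.8]
driver x 390 258 [22.4 28.7]
driver x 410 263 [23.  28.6]
driver x 430 269 [23.  29.2]
driver x 450 203 [22.7 29.1]
back 0 102 x -13.0 15.0 z -15.0 4.0
back 20 147 x -14.0 15.0 z -16.0 3.0
back 40 281 x -36.0 42.0 z -18.0 11.0
back 60 408 x -52.0 58.0 z -21.0 15.0
back 80 644 x -62.0 63.0 z -23.0 11.0
back 100 471 x -51.0 51.0 z -24.0 8.0
back 120 281 x -39.0 26.0 z -41.0 35.0
back 140 531 x -38.0 27.0 z -42.0 35.0
back 160 683 x -38.0 35.0 z -42.0 35.0
back 180 479 x -36.0 31.0 z -39.0 20.0
back 200 537 x -37.0 29.0 z -40.0 23.0
back 220 520 x -35.0 25.0 z -39.0 12.0
back 240 532 x -35.0 24.0 z -38.0 13.0
back 260 505 x -35.0 26.0 z -38.0 14.0
back 280 446 x -49.0 22.0 z -51.0 47.0
back 300 770 x -72.0 25.0 z -56.0 60.0
back 320 1271 x -98.0 53.0 z -57.0 67.0
back 340 2458 x -122.0 51.0 z -55.0 68.0
back 360 4447 x -126.0 40.0 z -47.0 83.0
back 380 3798 x -126.0 1.0 z -23.0 96.0
back 400 2381 x -126.0 -47.0 z 17.0 95.0
[ 528. -154.  526.]
[[395.42621411 238.68217589]
 [430.53879808 190.82887729]] [[331.41550787 223.41731735]
 [336.73140498  59.77053532]]
```

View pics/s5c.png

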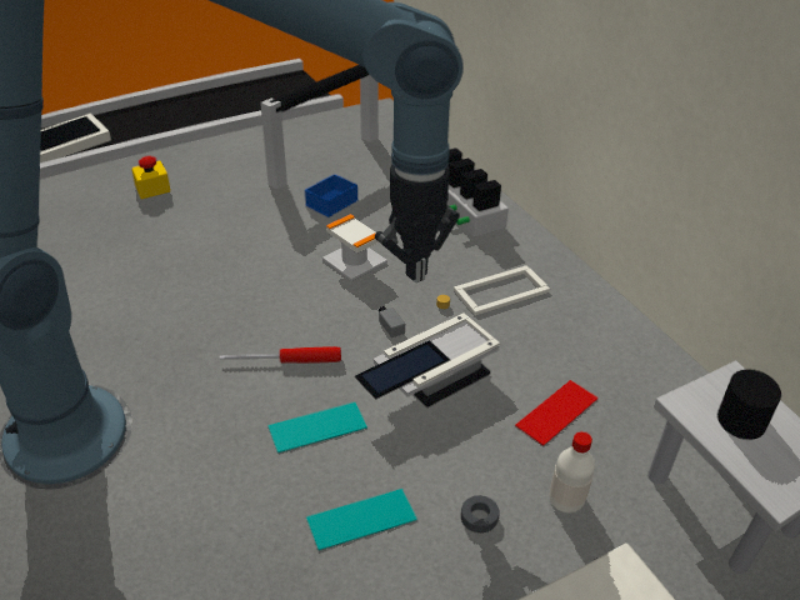

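The side view shows the arm raised clear, the glass overhanging the tray's front at (400,370), and the driver handle at (310,355). I need the gripper's own outline in the tool frame before choosing how low it can go sideways.

```bash
python3 - <<'E'
from h import *
f=np.load('pics/w4.npz'); p,r=tool()
D=f['depth']; v,u=np.nonzero((D>0)&(D<330)); P=f['pose']
X=(rays(f,np.c_[u,v])*D[v,u][:,None])@P[:3,:3].T+P[:3,3]
Y=r.inv().apply(X-p)
for b in range(-10,200,10):
    k=(-Y[:,1]>b)&(-Y[:,1]<b+10)&(np.hypot(Y[:,0],Y[:,2])<120)
    if k.sum()>5: print('back',b,k.sum(),'x',np.percentile(Y[k,0],[0,1,99,100]).round(),'z',np.percentile(Y[k,2],[0,1,99,100]).round())
E
```

```text
back 0 22 x [-3. -3.  9.  9.] z [6. 6. 6. 6.]
back 10 558 x [-11. -10.  15.  16.] z [2. 2. 7. 7.]
back 20 825 x [-11. -11.  16.  16.] z [1. 2. 7. 7.]
back 30 825 x [-11. -11.  16.  16.] z [1. 2. 7. 7.]
back 40 1336 x [-26. -18.  22.  29.] z [-16. -15.   9.   9.]
back 50 4618 x [-35. -32.  36.  39.] z [-17. -13.   9.  10.]
back 60 8009 x [-43. -39.  42.  46.] z [-13. -13.   8.  12.]
back 70 9884 x [-51. -47.  50.  54.] z [-13. -12.  13.  14.]
back 80 14745 x [-59. -55.  58.  63.] z [-13. -10.  13.  14.]
back 90 21607 x [-60. -58.  61.  64.] z [-5. -1. 15. 16.]
back 100 6528 x [-55. -25.  58.  60.] z [ 2.  4. 16. 17.]
```

```bash
cat > ext.py <<'E'
from h import *
f=grab('wrist'); p,r=tool(); print('w',obs()['grip_width'])
D=f['depth']; v,u=np.nonzero((D>0)&(D<330)); P=f['pose']
X=(rays(f,np.c_[u,v])*D[v,u][:,None])@P[:3,:3].T+P[:3,3]
Y=r.inv().apply(X-p)
for b in range(0,110,10):
    k=(-Y[:,1]>b)&(-Y[:,1]<b+10)&(np.hypot(Y[:,0],Y[:,2])<125)
    if k.sum()>5: print(b,k.sum(),np.percentile(Y[k,0],[0.5,99.5]).round(),end=' ; ')
print()
E
python3 ext.py
```

```text
w -0.09033029604994414
0 265 [-12.  12.] ; 10 747 [-14.  13.] ; 20 938 [-14.  13.] ; 30 1170 [-13.  12.] ; 40 2655 [-31.  31.] ; 50 7939 [-39.  38.] ; 60 6651 [-47.  46.] ; 70 13941 [-55.  53.] ; 80 19502 [-61.  59.] ; 90 13711 [-60.  59.] ; 100 1467 [-19.  18.] ;
```

Request:
{"op": "apply_moves", "data": {"steps": [{"rot": [0, 0, 0], "xyz": [0, 0, 0], "gripper": -0.6}, {"rot": [0, 0, 0], "xyz": [0, 0, 0], "gripper": -0.6}, {"rot": [0, 0, 0], "xyz": [0, 0, 0], "gripper": -0.6}, {"rot": [0, 0, 0], "xyz": [0, 0, 0], "gripper": -0.6}]}}

```text
t: 9.2
ee_pos: [527.8, -154.5, 223.9]
ee_rot: [-0.705, 0.705, 0.051, -0.053]
ft_force: [-0.1, -0.2, 0.5]
grip_width: 17.2
```

```bash
python3 ext.py
```

```text
w 16.87189248922284
0 443 [-22.  20.] ; 10 909 [-23.  21.] ; 20 1079 [-23.  21.] ; 30 1419 [-21.  19.] ; 40 2940 [-41.  39.] ; 50 9013 [-46.  44.] ; 60 7254 [-52.  50.] ; 70 14672 [-57.  55.] ; 80 18615 [-62.  61.] ; 90 13510 [-60.  62.] ; 100 612 [-20.  18.] ;
```

Request:
{"op": "apply_moves", "data": {"steps": [{"rot": [0, 0, 0], "xyz": [0, 0, 0], "gripper": 0.2}, {"rot": [0, 0, 0], "xyz": [0, 0, 0], "gripper": 0.2}, {"rot": [0, 0, 0], "xyz": [0, 0, 0], "gripper": 0.2}, {"rot": [0, 0, 0], "xyz": [0, 0, 0], "gripper": 0.2}]}}

```text
t: 9.58
ee_pos: [528.4, -154.5, 224.8]
ee_rot: [-0.705, 0.705, 0.052, -0.052]
ft_force: [0.1, 0.1, 0.3]
grip_width: 51.2
```

```bash
python3 ext.py
```

```text
w 51.05119050620884
0 391 [-37.  36.] ; 10 1162 [-40.  38.] ; 20 1416 [-40.  38.] ; 30 1615 [-39.  38.] ; 40 2055 [-54.  52.] ; 50 9420 [-59.  57.] ; 60 6643 [-61.  59.] ; 70 13221 [-63.  61.] ; 80 16989 [-64.  63.] ; 90 13368 [-61.  63.] ; 100 867 [-21.  19.] ;
```

The knuckles stand ±61 mm wide at any opening, so at z≈61.5 they only just clear the table. I'll grip 2 mm high with about 1.5° of nose-down pitch, so the lower pad lifts the glass end slightly. The heading is 50° off the glass axis, which keeps clear of the driver and tray at both ends. Staging first, then the turn.

Request:
{"op": "apply_moves", "data": {"steps": [{"rot": [0, 0, 0], "xyz": [-31.5, 0, -14.7], "gripper": -0.4}, {"rot": [0, 0, 0], "xyz": [-31.5, 0, -14.7], "gripper": -0.4}, {"rot": [0, 0, 0], "xyz": [-31.5, 0, -14.7], "gripper": -0.4}, {"rot": [0, 0, 0], "xyz": [-31.5, 0, -14.7], "gripper": -0.4}, {"rot": [0, 0, 0], "xyz": [0, 0, 0], "gripper": -0.4}]}}

```text
t: 10.05
ee_pos: [405.7, -236.2, 224.2]
ee_rot: [0.706, -0.705, -0.047, 0.049]
ft_force: [-0.3, -0.9, -0.7]
grip_width: 25.7
```

Request:
{"op": "apply_moves", "data": {"steps": [{"rot": [4.64, 4.65, 2.16], "xyz": [0, 0, 0], "gripper": -0.4}, {"rot": [4.64, 4.65, 2.16], "xyz": [0, 0, 0], "gripper": -0.4}, {"rot": [4.64, 4.65, 2.16], "xyz": [0, 0, 0], "gripper": -0.4}, {"rot": [4.64, 4.65, 2.16], "xyz": [0, 0, 0], "gripper": -0.4}, {"rot": [4.64, 4.65, 2.16], "xyz": [0, 0, 0], "gripper": -0.4}]}}

```text
t: 10.47
ee_pos: [413.9, -231.0, 225.1]
ee_rot: [0.82, -0.547, 0.168, -0.016]
ft_force: [-0.3, -0.0, -0.5]
grip_width: 25.9
```

Request:
{"op": "apply_moves", "data": {"steps": [{"rot": [4.64, 4.65, 2.16], "xyz": [0, 0, 0], "gripper": -0.4}, {"rot": [4.64, 4.65, 2.16], "xyz": [0, 0, 0], "gripper": -0.4}, {"rot": [4.64, 4.65, 2.16], "xyz": [0, 0, 0], "gripper": -0.4}, {"rot": [4.64, 4.65, 2.16], "xyz": [0, 0, 0], "gripper": -0.4}, {"rot": [4.64, 4.65, 2.16], "xyz": [0, 0, 0], "gripper": -0.4}]}}

```text
t: 10.88
ee_pos: [413.4, -231.6, 224.5]
ee_rot: [0.86, -0.34, 0.372, -0.082]
ft_force: [-0.3, 0.3, -0.6]
grip_width: 25.4
```

```bash
cat > st.py <<'E'
from ik import *
import sys
def to(pt,h,pitch=0,fl=-1):
    """print remaining tool-axes shift and turn to target"""
    p,r=tool(); a=np.radians(h); b=np.radians(pitch)
    y=np.array([np.cos(a)*np.cos(b),np.sin(a)*np.cos(b),-np.sin(b)]); s=np.array([-np.sin(a),np.cos(a),0]); x=fl*np.cross(s,y)*-1
    x=x if x[2]*fl>0 else -x
    T=R.from_matrix(np.c_[x,y,np.cross(x,y)]); rv=np.degrees((r.inv()*T).as_rotvec())
    o=log(); print('t',round(float(o['t']),2),'pos',p.round(1),'q',np.round(o['qpos'],2),'F',np.round(o['ft_force'],1),'w',round(float(o['grip_width']),1))
    print('wrist',wrist(o['qpos']),'shift tool now',r.inv().apply(np.array(pt)-p).round(1),'after turn',T.inv().apply(np.array(pt)-p).round(1),'rot',rv.round(1))
    print('y',r.apply([0,1,0]).round(3),'x',r.apply([1,0,0]).round(3))
if len(sys.argv)>4: a=[float(k) for k in sys.argv[1:]]; to(a[:3],*a[3:])
E
python3 st.py 412 -231 224 58.4 1.5
```

```text
t 10.88 pos [ 413.4 -231.6  224.5] q [ 0.13  0.68  0.86  1.71 -0.77  1.88  0.49] F [-0.3  0.3 -0.6] w 25.4
wrist [ 450. -476.  413.] shift tool now [-0.9  0.9 -0.9] after turn [ 0.5 -0.2 -1.5] rot [50.2 51.6 22.5]
y [-0.113  0.756 -0.645] x [ 0.709 -0.393 -0.585]
```

Request:
{"op": "apply_moves", "data": {"steps": [{"rot": [4.6, 4.7, 2.05], "xyz": [0, 0, 0], "gripper": -0.4}, {"rot": [4.6, 4.7, 2.05], "xyz": [0, 0, 0], "gripper": -0.4}, {"rot": [4.6, 4.7, 2.05], "xyz": [0, 0, 0], "gripper": -0.4}, {"rot": [4.6, 4.7, 2.05], "xyz": [0, 0, 0], "gripper": -0.4}, {"rot": [4.6, 4.7, 2.05], "xyz": [0, 0, 0], "gripper": -0.4}]}}

```text
t: 11.3
ee_pos: [413.0, -231.9, 224.5]
ee_rot: [0.82, -0.105, 0.543, -0.145]
ft_force: [0.0, 0.7, -0.5]
grip_width: 25.7
```

Request:
{"op": "apply_moves", "data": {"steps": [{"rot": [4.6, 4.7, 2.05], "xyz": [0, 0, 0], "gripper": -0.4}, {"rot": [4.6, 4.7, 2.05], "xyz": [0, 0, 0], "gripper": -0.4}, {"rot": [4.6, 4.7, 2.05], "xyz": [0, 0, 0], "gripper": -0.4}, {"rot": [4.6, 4.7, 2.05], "xyz": [0, 0, 0], "gripper": -0.4}, {"rot": [0, 0, 0], "xyz": [0, 0, 0], "gripper": -0.4}]}}

```text
t: 11.72
ee_pos: [409.6, -231.5, 222.6]
ee_rot: [0.733, 0.092, 0.647, -0.186]
ft_force: [0.1, 0.1, -0.4]
grip_width: 25.6
```

```bash
python3 st.py 412 -231 224 58.4 1.5
```

```text
t 11.72 pos [ 409.6 -231.5  222.6] q [ 0.73  0.73  0.35  1.87 -1.1   1.95 -0.24] F [ 0.1  0.1 -0.4] w 25.6
wrist [ 282. -528.  237.] shift tool now [-1.2  1.3  2.2] after turn [-1.4  1.7  1.8] rot [8.7 8.9 4. ]
y [ 0.393  0.914 -0.106] x [ 0.093 -0.154 -0.984]
```

Request:
{"op": "apply_moves", "data": {"steps": [{"rot": [0, 0, 0], "xyz": [30, 0, 0], "gripper": -0.4}, {"rot": [0, 0, 0], "xyz": [30, 0, 0], "gripper": -0.4}, {"rot": [4.4, 4.4, 2], "xyz": [0, 0, 0], "gripper": -0.4}, {"rot": [4.3, 4.4, 2], "xyz": [0, 0, 0], "gripper": -0.4}, {"rot": [0, 0, 0], "xyz": [0, 0, 0], "gripper": -0.4}]}}

```text
t: 12.13
ee_pos: [416.8, -239.8, 163.9]
ee_rot: [0.68, 0.181, 0.681, -0.2]
ft_force: [-0.4, 0.5, 0.2]
grip_width: 25.4
```

```bash
python3 st.py 412 -231 63.5 58.4 1.5
```

```text
t 12.13 pos [ 416.8 -239.8  163.9] q [ 0.78  0.86  0.32  1.9  -1.22  1.92 -0.28] F [-0.4  0.5  0.2] w 25.4
wrist [ 248. -517.  152.] shift tool now [100.2   7.7  -9.2] after turn [100.2   7.6  -8.7] rot [ 0.3  0.3 -0. ]
y [ 0.52   0.854 -0.026] x [-0.009 -0.025 -1.   ]
```

```bash
python3 fit.py | tail -16; python3 st.py 412 -231 63.5 58.4 1.5
```

```text
[ 0. -0.  1.]
 [ 0.  1.  0.]]
[ 3.004e+02  4.909e+02  5.066e+02  3.233e+02 -0.000e+00 -3.000e-01
 -3.000e-01  1.000e-01 -2.000e-01 -1.000e-01 -2.130e+01 -1.980e+01
 -0.000e+00] [[-0.   0.  -0.1]
 [-0.   0.  -0. ]
 [-0.  -0.   0. ]
 [-0.  -0.  -0. ]
 [ 0.   0.  -0.1]
 [ 0.   0.  -0.1]
 [ 0.   0.  -0.1]
 [ 0.   0.  -0. ]
 [ 0.  -0.   0. ]
 [-0.  -0.   0. ]
 [-0.1  0.1  0. ]
 [ 0.1 -0.1  0.2]]
t 12.13 pos [ 416.8 -239.8  163.9] q [ 0.78  0.86  0.32  1.9  -1.22  1.92 -0.28] F [-0.4  0.5  0.2] w 25.4
wrist [ 249. -516.  172.] shift tool now [100.2   7.7  -9.2] after turn [100.2   7.6  -8.7] rot [ 0.3  0.3 -0. ]
y [ 0.52   0.854 -0.026] x [-0.009 -0.025 -1.   ]
```

Request:
{"op": "apply_moves", "data": {"steps": [{"rot": [0, 0, 0], "xyz": [30, 0, -4], "gripper": -0.4}, {"rot": [0, 0, 0], "xyz": [30, 0, -4], "gripper": -0.4}, {"rot": [0, 0, 0], "xyz": [20, 0, 0], "gripper": -0.4}, {"rot": [0, 0, 0], "xyz": [10, 0, 0], "gripper": -0.4}, {"rot": [0, 0, 0], "xyz": [0, 0, 0], "gripper": -0.4}]}}

```text
t: 12.55
ee_pos: [411.8, -238.7, 74.5]
ee_rot: [0.683, 0.179, 0.679, -0.2]
ft_force: [-0.3, -0.2, -0.1]
grip_width: 25.5
```

```bash
python3 - <<'E'
from st import *
f=grab('wrist','w6'); to([456.5,-158.3,63.5],58.4,1.5)
cv2.imwrite('pics/w6.png',f['pixels'][:,:,::-1])
E
```

```text
t 12.6 pos [ 411.9 -239.2   75.9] q [ 0.81  1.04  0.29  1.84 -1.22  1.88 -0.16] F [ 0.5 -0.3  0.3] w 25.5
wrist [ 245. -516.   84.] shift tool now [ 9.9 92.6 -3.8] after turn [10.  92.5 -4.4] rot [0.5 0.8 0. ]
y [ 0.517  0.856 -0.026] x [-0.002 -0.029 -1.   ]
```

View pics/w6.png

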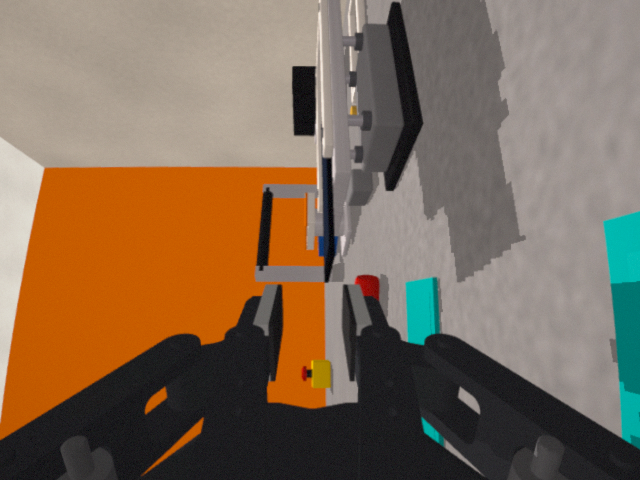

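The wrist view (right is down) shows the glass edge-on as a dark strip at (328,160–280), between the open pads at x≈270 and 350. I'll check the height by projection.

```bash
python3 - <<'E'
from h import *
f=np.load('pics/w6.npz')
u=np.array([.989,.146,0]); n=np.array([-.146,.989,0]); c=np.array([509.1,-159.1,0])
for z in (58,60,63,65):
    print(z,proj(f,[c-70*u-28*n+[0,0,z],c-70*u+28*n+[0,0,z],c-20*u-28*n+[0,0,z]]).round(1).tolist())
i=f['pixels'][150:300,290:370][:,:,::-1]; cv2.imwrite('pics/c6.png',cv2.resize(i,None,fx=4,fy=4,interpolation=cv2.INTER_CUBIC))
E
```

```text
58 [[337.7, 253.7], [330.3, 282.2], [334.8, 179.7]]
60 [[334.2, 253.7], [327.5, 282.2], [331.6, 179.6]]
63 [[329.0, 253.7], [323.4, 282.2], [326.8, 179.6]]
65 [[325.5, 253.7], [320.6, 282.2], [323.7, 179.5]]
```

View pics/c6.png

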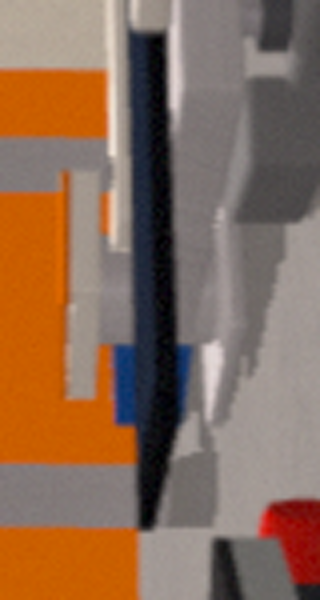

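Height and end position match the projection (bottom edge z≈60). I'll lower 10 mm, then move in.

Request:
{"op": "apply_moves", "data": {"steps": [{"rot": [0.5, 0.8, 0], "xyz": [4, 0, -4], "gripper": -0.4}, {"rot": [0, 0, 0], "xyz": [4, 0, 0], "gripper": -0.4}, {"rot": [0, 0, 0], "xyz": [2, 10, 0], "gripper": -0.4}, {"rot": [0, 0, 0], "xyz": [0, 15, 0], "gripper": -0.4}, {"rot": [0, 0, 0], "xyz": [0, 15, 0], "gripper": -0.4}]}}

```text
t: 13.02
ee_pos: [429.6, -202.4, 65.0]
ee_rot: [0.677, 0.185, 0.683, -0.203]
ft_force: [0.0, 0.2, -1.0]
grip_width: 25.4
```

```bash
python3 st.py 456.5 -158.3 63.5 58.4 1.5
```

```text
t 13.02 pos [ 429.6 -202.4   65. ] q [ 0.77  1.04  0.26  1.89 -1.27  1.83 -0.14] F [ 0.   0.2 -1. ] w 25.4
wrist [ 259. -477.   74.] shift tool now [ 0.1 51.7 -0.4] after turn [ 0.1 51.7 -0.2] rot [-0.2 -0.1  0. ]
y [ 0.527  0.85  -0.027] x [-0.016 -0.022 -1.   ]
```

Request:
{"op": "apply_moves", "data": {"steps": [{"rot": [0, 0, 0], "xyz": [0, 14, 0], "gripper": -0.4}, {"rot": [0, 0, 0], "xyz": [0, 14, 0], "gripper": -0.4}, {"rot": [0, 0, 0], "xyz": [0, 10, 0], "gripper": -0.4}, {"rot": [0, 0, 0], "xyz": [0, 5, 0], "gripper": -0.4}, {"rot": [0, 0, 0], "xyz": [0, 0, 0], "gripper": -0.4}]}}

```text
t: 13.43
ee_pos: [452.0, -164.7, 63.9]
ee_rot: [0.677, 0.185, 0.684, -0.201]
ft_force: [-0.4, 0.2, 0.1]
grip_width: 25.3
```

```bash
python3 st.py 456.5 -158.3 63.5 58.4 1.5
```

```text
t 13.43 pos [ 452.  -164.7   63.9] q [ 0.72  1.02  0.22  1.94 -1.32  1.78 -0.14] F [-0.4  0.2  0.1] w 25.3
wrist [ 282. -440.   72.] shift tool now [0.2 7.8 0.5] after turn [0.2 7.8 0.5] rot [-0.  -0.2 -0.1]
y [ 0.524  0.851 -0.025] x [-0.016 -0.019 -1.   ]
```

Request:
{"op": "apply_moves", "data": {"steps": [{"rot": [0, 0, 0], "xyz": [0, 6, 0], "gripper": -0.4}, {"rot": [0, 0, 0], "xyz": [0, 0, 0], "gripper": -0.4}, {"rot": [0, 0, 0], "xyz": [0, 0, 0], "gripper": -0.7}, {"rot": [0, 0, 0], "xyz": [0, 0, 0], "gripper": -0.8}, {"rot": [0, 0, 0], "xyz": [0, 0, 0], "gripper": -0.8}], "squeeze": 25}}

```text
t: 13.85
ee_pos: [454.3, -162.3, 63.1]
ee_rot: [0.676, 0.185, 0.683, -0.203]
ft_force: [0.1, 0.1, -0.1]
grip_width: 8.6
```

Request:
{"op": "apply_moves", "data": {"steps": [{"rot": [0, 0, 0], "xyz": [0, 0, 0], "gripper": -0.85}, {"rot": [0, 0, 0], "xyz": [0, 0, 0], "gripper": -0.9}, {"rot": [0, 0, 0], "xyz": [0, 0, 0], "gripper": -0.95}, {"rot": [0, 0, 0], "xyz": [0, 0, 0], "gripper": -1}, {"rot": [0, 0, 0], "xyz": [0, 0, 0], "gripper": -1}], "squeeze": 30}}

```text
t: 14.27
ee_pos: [454.5, -161.8, 63.6]
ee_rot: [0.677, 0.185, 0.683, -0.202]
ft_force: [-0.6, -0.7, -0.2]
grip_width: 2.2
```

```bash
python3 st.py 456.5 -158.3 150 58.4 0
```

```text
t 14.27 pos [ 454.5 -161.8   63.6] q [ 0.71  1.02  0.22  1.94 -1.33  1.77 -0.14] F [-0.6 -0.7 -0.2] w 2.2
wrist [ 284. -437.   72.] shift tool now [-86.5   1.8  -0.4] after turn [-86.4   4.   -0.2] rot [-0.2 -0.1  1.5]
y [ 0.527  0.85  -0.026] x [-0.016 -0.021 -1.   ]
```

Request:
{"op": "apply_moves", "data": {"steps": [{"rot": [0, 0, 0], "xyz": [0, 0, 0], "gripper": -1}, {"rot": [0, 0, 0], "xyz": [-2, 0, 0], "gripper": -1}, {"rot": [0, 0, 0], "xyz": [-3, 0, 0], "gripper": -1}, {"rot": [0, 0, 0], "xyz": [-5, 0, 0], "gripper": -1}, {"rot": [0, 0, 0], "xyz": [-5, 0, 0], "gripper": -1}], "squeeze": 50}}

```text
t: 14.68
ee_pos: [454.6, -161.2, 78.5]
ee_rot: [0.676, 0.185, 0.684, -0.202]
ft_force: [0.9, -0.6, -2.1]
grip_width: 2.1
```

Request:
{"op": "apply_moves", "data": {"steps": [{"rot": [0, 0, 0], "xyz": [-8, 0, 0], "gripper": -1}, {"rot": [0, 0, 0], "xyz": [-12, 0, 0], "gripper": -1}, {"rot": [0, 0, 1.5], "xyz": [-10, 0, 0], "gripper": -1}, {"rot": [0, 0, 0], "xyz": [-5, 0, 0], "gripper": -1}, {"rot": [0, 0, 0], "xyz": [0, 0, 0], "gripper": -1}]}}

```text
t: 15.1
ee_pos: [455.4, -160.9, 114.4]
ee_rot: [0.68, 0.194, 0.68, -0.194]
ft_force: [0.2, -0.1, -2.3]
grip_width: 1.7
```

```bash
python3 - <<'E'
from st import *
f=grab('wrist','w7'); s=grab('side','s7'); to([456.5,-158.3,150],58.4,0)
a=s['pixels'][150:420,200:520]; a=cv2.resize(a,None,fx=1.4,fy=1.4); b=cv2.resize(f['pixels'],(344,258))
c=np.zeros((378,800,3),np.uint8); c[:a.shape[0],:a.shape[1]]=a[:378,:448]; c[:258,452:796]=b
cv2.imwrite('pics/c7.png',c[:,:,::-1])
E
```

```text
t 15.2 pos [ 455.2 -160.7  113.3] q [ 0.71  0.93  0.22  1.98 -1.32  1.81 -0.19] F [-0.7  0.6 -1.8] w 1.9
wrist [ 285. -436.  114.] shift tool now [-36.7   2.7  -0.3] after turn [-36.7   2.7  -0.2] rot [-0.2 -0.1  0. ]
y [ 0.527  0.85  -0.001] x [-0.003  0.001 -1.   ]
```

View pics/c7.png

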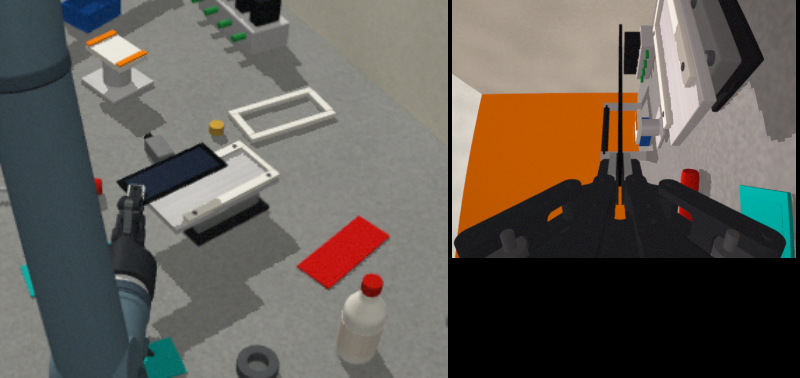

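The glass is held level at its end (side crop (170,170); edge-on line in the wrist view), measured weight about 2 N, and the tray is back up. I'll check the carry path with the refined kinematics.

```bash
python3 - <<'E'
from ik import *
q=np.array(obs()['qpos']); 
def go(P,h,n,tag):
    global q
    pa,ra=pose(q); Rr=Rt(h,-1); d=(ra.inv()*Rr).as_rotvec()
    for i in range(1,n+1):
        q,e=ik(np.array(pa+(P-pa)*i/n),ra*R.from_rotvec(d*i/n),q,.02)
        if i%2==0: print(tag,round(e,3),q.round(2),'margin',round(min((q-LO).min(),(HI-q).min()),2),wrist(q))
q1=q.copy()
for z in (160,):
    q=q1; go(np.array([455,-161,z]),58.2,2,'up'); go(np.array([536,193,z]),64,8,'carry'); go(np.array([536,193,72]),64,4,'down'); go(np.array([536-35,193-72,72]),64,2,'out')
f=grab('top','t7'); p,r=tool()
print(f['pixels'].shape, proj(f,[[509,-159,113]]))
P=f['pixels'].astype(int)
m=(P.sum(2)<180).astype(np.uint8); n,l,s,c=cv2.connectedComponentsWithStats(m)
for i in range(1,n):
    if s[i][4]>300: print(s[i],c[i].round(1))
E
```

```text
up 0.0 [ 0.7   0.83  0.24  2.01 -1.32  1.82 -0.25] margin 0.15 [ 285. -436.  160.]
carry 0.0 [ 0.6   0.79  0.17  2.13 -1.41  1.73 -0.21] margin 0.16 [ 312. -352.  160.]
carry 0.0 [ 0.49  0.76  0.08  2.2  -1.53  1.63 -0.18] margin 0.04 [ 339. -267.  160.]
carry 0.0 [ 0.73  0.79 -0.38  2.23 -1.55  1.3  -0.16] margin 0.02 [ 367. -182.  160.]
carry 0.0 [ 0.93  0.98 -0.81  2.22 -1.55  0.92 -0.11] margin 0.02 [394. -98. 160.]
down 0.0 [ 0.9   1.08 -0.76  2.19 -1.52  0.92 -0.04] margin 0.05 [394. -98. 116.]
down 0.0 [ 0.87  1.18 -0.71  2.15 -1.5   0.92  0.02] margin 0.07 [394. -98.  72.]
out 0.0 [ 0.97  1.11 -0.61  2.17 -1.35  1.04 -0.07] margin 0.22 [ 359. -170.   72.]
(480, 640, 3) [[390.40131998 257.88952725]]
[ 551   75   47   43 1410] [574.1  96.4]
[192  85  15  29 377] [199.2  99.1]
[215  85  14  28 350] [221.6  98.6]
[146  86  17  29 410] [154.3  99.9]
[169  86  16  28 389] [176.7  99.7]
[   0  124   33  106 1275] [ 11.1 185.6]
[104 190  44  48 541] [124.5 212.4]
[ 371  224   37   70 1585] [388.4 256.4]
[ 398  286   83   60 1766] [446.8 316.4]
```

Request:
{"op": "apply_moves", "data": {"steps": [{"rot": [0, 0, 0], "xyz": [-15, 0, 0], "gripper": -1}, {"rot": [0, 0, 0], "xyz": [-20, 0, 0], "gripper": -1}, {"rot": [0, 0, 0], "xyz": [-15, 0, 0], "gripper": -1}, {"rot": [0, 0, 0], "xyz": [0, 0, 0], "gripper": -1}]}}

```text
t: 15.58
ee_pos: [455.8, -161.4, 165.3]
ee_rot: [0.68, 0.194, 0.68, -0.194]
ft_force: [-0.2, -1.3, -0.4]
grip_width: 1.6
```

Request:
{"op": "apply_moves", "data": {"steps": [{"rot": [0, 0, 0], "xyz": [0, 6, -2], "gripper": -1}, {"rot": [0, 0, 0], "xyz": [0, 12, -4], "gripper": -1}, {"rot": [0, 0, 0], "xyz": [0, 18, -6], "gripper": -1}, {"rot": [0, 0, 0], "xyz": [0, 20, -7], "gripper": -1}, {"rot": [0, 0, 0], "xyz": [0, 20, -7], "gripper": -1}]}}

```text
t: 16.0
ee_pos: [473.1, -80.3, 162.1]
ee_rot: [0.678, 0.194, 0.682, -0.193]
ft_force: [0.7, -0.2, -0.8]
grip_width: 1.9
```

Request:
{"op": "apply_moves", "data": {"steps": [{"rot": [0, 0, 0], "xyz": [0, 20, -7], "gripper": -1}, {"rot": [0, 0, 0], "xyz": [0, 20, -7], "gripper": -1}, {"rot": [0, 0, 0], "xyz": [0, 20, -7], "gripper": -1}, {"rot": [0, 0, 0], "xyz": [0, 20, -7], "gripper": -1}, {"rot": [0, 0, 0], "xyz": [0, 20, -7], "gripper": -1}]}}

```text
t: 16.42
ee_pos: [495.4, 24.4, 162.1]
ee_rot: [0.678, 0.193, 0.683, -0.193]
ft_force: [-0.4, 0.3, -2.6]
grip_width: 2.1
```

```bash
python3 st.py 536.3 192.9 160 64 0
```

```text
t 16.42 pos [495.4  24.4 162.1] q [ 0.57  0.74 -0.02  2.25 -1.56  1.56 -0.16] F [-0.4  0.3 -2.6] w 2.1
wrist [ 326. -251.  162.] shift tool now [  2.1 165.  -53.4] after turn [  2.1 169.4 -37.1] rot [-5.6 -0.4  0.1]
y [ 0.524  0.852 -0.002] x [-0.006  0.002 -1.   ]
```

Request:
{"op": "apply_moves", "data": {"steps": [{"rot": [-1.1, 0, 0], "xyz": [5, 14, -4.5], "gripper": -1}, {"rot": [-1.1, 0, 0], "xyz": [5, 16, -5], "gripper": -1}, {"rot": [-1.1, 0, 0], "xyz": [5, 16, -4], "gripper": -1}, {"rot": [-1.1, 0, 0], "xyz": [5, 16, -4], "gripper": -1}, {"rot": [-1.1, 0, 0], "xyz": [5, 16, -4], "gripper": -1}]}}

```text
t: 16.83
ee_pos: [515.1, 101.8, 137.5]
ee_rot: [0.687, 0.16, 0.691, -0.16]
ft_force: [-0.3, -0.4, -2.4]
grip_width: 1.6
```

```bash
python3 st.py 536.3 192.9 125 64 0
```

```text
t 16.83 pos [515.1 101.8 137.5] q [ 0.61  0.82 -0.25  2.2  -1.56  1.39 -0.14] F [-0.3 -0.4 -2.4] w 1.6
wrist [ 373. -189.  137.] shift tool now [ 12.6  91.1 -21.1] after turn [ 12.5  91.2 -20.9] rot [-0.2 -0.3  0. ]
y [ 0.441  0.898 -0.   ] x [-0.005  0.002 -1.   ]
```

Request:
{"op": "apply_moves", "data": {"steps": [{"rot": [0, 0, 0], "xyz": [3, 16, -4], "gripper": -1}, {"rot": [0, 0, 0], "xyz": [3, 16, -4], "gripper": -1}, {"rot": [0, 0, 0], "xyz": [3, 16, -4], "gripper": -1}, {"rot": [0, 0, 0], "xyz": [3, 16, -4], "gripper": -1}, {"rot": [0, 0, 0], "xyz": [0, 12, -3], "gripper": -1}]}}

```text
t: 17.25
ee_pos: [531.3, 178.5, 126.0]
ee_rot: [0.687, 0.161, 0.691, -0.16]
ft_force: [-1.4, 0.9, -1.5]
grip_width: 2.1
```

Request:
{"op": "apply_moves", "data": {"steps": [{"rot": [0, 0, 0], "xyz": [0, 5, 0], "gripper": -1}, {"rot": [0, 0, 0], "xyz": [0, 0, 0], "gripper": -1}, {"rot": [0, 0, 0], "xyz": [0, 0, 0], "gripper": -1}]}}

```text
t: 17.5
ee_pos: [534.4, 180.7, 126.2]
ee_rot: [0.687, 0.161, 0.69, -0.16]
ft_force: [0.2, -0.5, -1.6]
grip_width: 1.7
```

```bash
python3 - <<'E'
from st import *
f=grab('top','t8'); w=grab('wrist','w8'); to([536.3,192.9,80],64,0)
a=cv2.resize(f['pixels'][180:280,160:270],None,fx=5,fy=5,interpolation=cv2.INTER_CUBIC)
c=np.zeros((500,800,3),np.uint8); c[:,:550]=a; c[:188,550:800]=cv2.resize(w['pixels'],(250,188))
cv2.imwrite('pics/c8.png',c[:,:,::-1])
E
```

```text
t 17.6 pos [534.7 179.9 125.8] q [ 0.84  0.99 -0.67  2.2  -1.57  1.02 -0.06] F [-0.5  0.  -2.1] w 2.0
wrist [ 391. -110.  126.] shift tool now [45.8 12.4 -4.2] after turn [45.8 12.4 -4.3] rot [-0.3 -0.2  0.1]
y [ 0.443  0.896 -0.002] x [-0.003  0.    -1.   ]
```

View pics/c8.png

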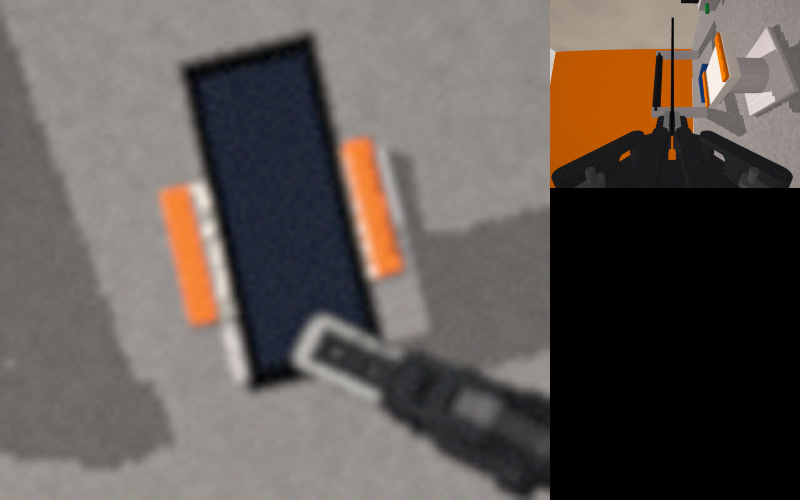

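The top crop shows the glass over the rest with corners (183,66), (312,36) and (250,388), and the gripper on the hidden near-right corner. The lips' outer corners are (160,188), (192,326), (373,138), (403,272).

```bash
python3 - <<'E'
from st import *
f=np.load('pics/t8.npz'); A=lambda L:[(160+(u-2)/5,180+(v-2)/5) for u,v in L]
p,r=tool()
g=onz(f,A([(183,66),(312,36),(250,388)]),p[2]+1.5); print(g.round(1), np.linalg.norm(g[0]-g[1]),np.linalg.norm(g[0]-g[2]))
d=g[0]-g[2]; yg=np.degrees(np.arctan2(d[1],d[0])); cg=(g[1]+g[2])/2
R4=onz(f,A([(160,188),(192,326),(373,138),(403,272)]),74); cr=R4.mean(0); d=R4[0]-R4[1]+R4[2]-R4[3]; yr=np.degrees(np.arctan2(d[1],d[0])); e=R4[0]+R4[1]-R4[2]-R4[3]; yr2=np.degrees(np.arctan2(-e[0],e[1]))
print('glass',cg.round(1),yg,'rest',cr.round(1),yr,yr2)
# nominal from tip
a=np.degrees(np.arctan2(*r.apply([0,1,0])[[1,0]]))-58.2; c=R.from_euler('z',a,degrees=True).apply([54.6,2.7,0]); print('nominal centre',(p+c).round(1),'yaw',8.4+a)
# wrist depth rest centre estimate
w=np.load('pics/w8.npz'); D=w['depth']; P=w['pixels'].astype(int)
m=(P[:,:,0]>200)&(P[:,:,1]>70)&(P[:,:,1]<160)&(P[:,:,2]<80)&(D>0)&(D<700); v,u=np.nonzero(m); X=bydepth(w,np.c_[u,v]); print(m.sum(),X.mean(0).round(1),X.min(0).round(1),X.max(0).round(1))
E
```

```text
[[647.7 231.8 127.3]
 [659.4 179.5 127.3]
 [514.6 201.6 127.3]] 53.63942797742178 136.5115854527382
glass [587.  190.5 127.3] 12.786817846000405 rest [590.4 200.7  74. ] 13.57917743930706 13.141836979666957
nominal centre [588.8 187.8 125.8] yaw 13.878364733587746
1512 [593.9 184.5  73.2] [552.4 148.9  -1.4] [766.2 396.2  74.3]
```

Request:
{"op": "apply_moves", "data": {"steps": [{"rot": [0, 0, 0], "xyz": [8, 3, -0.7], "gripper": -1}, {"rot": [0, 0, 0], "xyz": [10, 4, -1], "gripper": -1}, {"rot": [0, 0, 0], "xyz": [10, 4, -1], "gripper": -1}, {"rot": [0, 0, 0], "xyz": [8, 0.5, 0], "gripper": -1}, {"rot": [0, 0, 0], "xyz": [3, 0, 0], "gripper": -1}]}}

```text
t: 18.02
ee_pos: [537.2, 191.8, 85.6]
ee_rot: [0.687, 0.16, 0.69, -0.161]
ft_force: [-0.2, -0.9, -1.3]
grip_width: 1.9
```

Request:
{"op": "apply_moves", "data": {"steps": [{"rot": [0, 0, 0], "xyz": [0, 0, 0], "gripper": -1}, {"rot": [0, 0, 0], "xyz": [0, 0, 0], "gripper": -1}]}}

```text
t: 18.18
ee_pos: [537.4, 191.8, 87.4]
ee_rot: [0.688, 0.161, 0.69, -0.161]
ft_force: [-0.0, 0.6, -0.8]
grip_width: 2.1
```

```bash
cat > chk.py <<'E'
from st import *
def check(zt,name):
    f=grab('top',name); P=f['pixels'].astype(int); S=P.sum(2)
    sub=np.zeros(S.shape,bool); sub[170:285,160:275]=True
    # glass: dark; edges by sub-pixel half-threshold along rows
    g=(S<200)&sub; n,l,s,c=cv2.connectedComponentsWithStats(g.astype(np.uint8)); i=1+np.argmax(s[1:,4]); v,u=np.nonzero(l==i)
    W=onz(f,np.c_[u,v],zt); a=np.radians(13.6); ux=np.array([np.cos(a),np.sin(a)]); uy=np.array([-ux[1],ux[0]])
    o=(P[:,:,0]>190)&(P[:,:,1]>80)&(P[:,:,1]<170)&(P[:,:,2]<110)&sub; ov,ou=np.nonzero(o); O=onz(f,np.c_[ou,ov],74)[:,:2]
    s_=(O-O.mean(0))@uy; Lp=O[s_>0]; Rp=O[s_<0]
    for nm,Q in(('lipL',Lp),('lipR',Rp)):
        (c0,sz,an)=cv2.minAreaRect(Q.astype(np.float32)); print(nm,len(Q),np.round(c0,1),np.round(sz,1),round(an,1))
    cr=(np.array(cv2.minAreaRect(Lp.astype(np.float32))[0])+cv2.minAreaRect(Rp.astype(np.float32))[0])/2
    print('rest',cr.round(1))
    gx=(W[:,:2]-cr)@ux; gy=(W[:,:2]-cr)@uy
    for x0 in range(-70,80,15):
        k=abs(gx-x0)<3
        if k.sum()>3: print('gx',x0,'gy',gy[k].min().round(1),gy[k].max().round(1))
    print('far end gx',np.percentile(gx,99.8).round(1),'near end (gy 5..25)',np.percentile(gx[(gy>5)&(gy<25)],0.3).round(1))
E
python3 -c "
from chk import *
p,r=tool(); check(p[2]+1.5,'t9'); to([537.3,191.2,72],64,0)"
```

```text
lipL 162 [580.6 239.7] [60.2 12.4] 14.2
lipR 24 [604.4 160.5] [44.6  5. ] 13.3
rest [592.5 200.1]
gx -70 gy 10.9 27.8
gx -55 gy -24.7 27.5
gx -40 gy -23.4 27.5
gx -25 gy -24.2 27.3
gx -10 gy -24.0 27.7
gx 5 gy -24.3 27.0
gx 20 gy -24.5 27.5
gx 35 gy -24.8 26.8
gx 50 gy -24.5 27.7
gx 65 gy -24.9 27.0
far end gx 65.9 near end (gy 5..25) -69.9
t 18.23 pos [537.4 191.9  87.8] q [ 0.82  1.1  -0.66  2.16 -1.56  0.99  0.01] F [ 0.2 -0.1 -1.1] w 2.0
wrist [394. -98.  88.] shift tool now [15.8 -0.7  0.2] after turn [15.8 -0.7  0.2] rot [-0.3 -0.1 -0. ]
y [0.443 0.897 0.   ] x [-0.002  0.001 -1.   ]
```

Against the clear left lip, which gives rest centre (590.2,200.8) again, the glass is centred within about 0.5 mm both ways and aligned within about 0.5°. I'll lower it.

Request:
{"op": "apply_moves", "data": {"steps": [{"rot": [-0.4, 0, 0], "xyz": [4, 0, 0], "gripper": -1}, {"rot": [0, 0, 0], "xyz": [4, 0, 0], "gripper": -1}, {"rot": [0, 0, 0], "xyz": [3, 0, 0], "gripper": -1}, {"rot": [0, 0, 0], "xyz": [1, 0, 0], "gripper": -1}, {"rot": [0, 0, 0], "xyz": [0, 0, 0], "gripper": -1}]}}

```text
t: 18.65
ee_pos: [537.2, 192.0, 75.2]
ee_rot: [0.688, 0.159, 0.69, -0.158]
ft_force: [0.4, 0.2, -1.6]
grip_width: 2.3
```

Request:
{"op": "apply_moves", "data": {"steps": [{"rot": [0, 0, 0], "xyz": [0, 0, 0], "gripper": -1}, {"rot": [0, 0, 0], "xyz": [1, 0, 0], "gripper": -1}, {"rot": [0, 0, 0], "xyz": [0, 0, 0], "gripper": -1}]}}

```text
t: 18.9
ee_pos: [537.2, 192.1, 74.6]
ee_rot: [0.688, 0.159, 0.69, -0.158]
ft_force: [-0.0, 0.1, -1.3]
grip_width: 1.7
```

Request:
{"op": "apply_moves", "data": {"steps": [{"rot": [0, 0, 0], "xyz": [1, 0, 0], "gripper": -1}, {"rot": [0, 0, 0], "xyz": [0, 0, 0], "gripper": -1}, {"rot": [0, 0, 0], "xyz": [0, 0, 0], "gripper": -1}]}}

```text
t: 19.15
ee_pos: [537.2, 192.1, 73.6]
ee_rot: [0.688, 0.159, 0.69, -0.158]
ft_force: [0.3, -0.1, -0.8]
grip_width: 2.1
```

Request:
{"op": "apply_moves", "data": {"steps": [{"rot": [0, 0, 0], "xyz": [0.7, 0, 0], "gripper": -1}, {"rot": [0, 0, 0], "xyz": [0, 0, 0], "gripper": -1}, {"rot": [0, 0, 0], "xyz": [0, 0, 0], "gripper": -1}]}}

```text
t: 19.4
ee_pos: [537.2, 192.1, 72.9]
ee_rot: [0.688, 0.159, 0.69, -0.158]
ft_force: [-0.4, 0.8, -1.9]
grip_width: 1.9
```

Request:
{"op": "apply_moves", "data": {"steps": [{"rot": [0, 0, 0], "xyz": [0.5, 0, 0], "gripper": -1}, {"rot": [0, 0, 0], "xyz": [0, 0, 0], "gripper": -1}, {"rot": [0, 0, 0], "xyz": [0, 0, 0], "gripper": -1}]}}

```text
t: 19.65
ee_pos: [537.2, 192.1, 72.4]
ee_rot: [0.688, 0.159, 0.69, -0.158]
ft_force: [-0.0, 0.5, -1.8]
grip_width: 2.0
```

Request:
{"op": "apply_moves", "data": {"steps": [{"rot": [0, 0, 0], "xyz": [0.4, 0, 0], "gripper": -1}, {"rot": [0, 0, 0], "xyz": [0, 0, 0], "gripper": -1}, {"rot": [0, 0, 0], "xyz": [0, 0, 0], "gripper": -1}]}}

```text
t: 19.9
ee_pos: [537.3, 192.1, 72.1]
ee_rot: [0.688, 0.159, 0.69, -0.158]
ft_force: [-0.2, -0.1, -0.4]
grip_width: 2.0
```

Request:
{"op": "apply_moves", "data": {"steps": [{"rot": [0, 0, 0], "xyz": [0.4, 0, 0], "gripper": -1}, {"rot": [0, 0, 0], "xyz": [0, 0, 0], "gripper": -1}, {"rot": [0, 0, 0], "xyz": [0, 0, 0], "gripper": -1}]}}

```text
t: 20.15
ee_pos: [537.3, 192.2, 71.9]
ee_rot: [0.688, 0.159, 0.69, -0.158]
ft_force: [0.2, -0.8, -1.4]
grip_width: 1.9
```

Request:
{"op": "apply_moves", "data": {"steps": [{"rot": [0, 0, 0], "xyz": [0.3, 0, 0], "gripper": -1}, {"rot": [0, 0, 0], "xyz": [0, 0, 0], "gripper": -1}, {"rot": [0, 0, 0], "xyz": [0, 0, 0], "gripper": -1}]}}

```text
t: 20.4
ee_pos: [537.3, 192.2, 71.7]
ee_rot: [0.688, 0.159, 0.69, -0.158]
ft_force: [-1.1, -0.3, 0.1]
grip_width: 2.0
```

Request:
{"op": "apply_moves", "data": {"steps": [{"rot": [0, 0, 0], "xyz": [0.5, 0, 0], "gripper": -1}, {"rot": [0, 0, 0], "xyz": [0, 0, 0], "gripper": -1}, {"rot": [0, 0, 0], "xyz": [0, 0, 0], "gripper": -1}]}}

```text
t: 20.65
ee_pos: [537.3, 192.3, 71.7]
ee_rot: [0.689, 0.159, 0.69, -0.157]
ft_force: [-0.5, -2.5, 3.3]
grip_width: 2.0
```

Request:
{"op": "apply_moves", "data": {"steps": [{"rot": [0, 0, 0], "xyz": [0, 0, 0], "gripper": -1}]}}

```text
t: 20.73
ee_pos: [537.3, 192.3, 71.6]
ee_rot: [0.689, 0.159, 0.69, -0.157]
ft_force: [-0.5, -2.4, 2.7]
grip_width: 1.8
```

Contact at about 3 N, well below the limit. I'll ease up slightly, open and back straight out.

Request:
{"op": "apply_moves", "data": {"steps": [{"rot": [0, 0, 0], "xyz": [-0.4, 0, 0], "gripper": -1}, {"rot": [0, 0, 0], "xyz": [0, 0, 0], "gripper": -0.9}, {"rot": [0, 0, 0], "xyz": [0, 0, 0], "gripper": -0.8}, {"rot": [0, 0, 0], "xyz": [0, 0, 0], "gripper": -0.65}, {"rot": [0, 0, 0], "xyz": [0, 0, 0], "gripper": -0.5}], "squeeze": 20}}

```text
t: 21.15
ee_pos: [537.2, 192.0, 70.7]
ee_rot: [0.688, 0.158, 0.69, -0.158]
ft_force: [0.8, -0.3, 0.2]
grip_width: 21.4
```

Request:
{"op": "apply_moves", "data": {"steps": [{"rot": [0, 0, 0], "xyz": [0, 0, 0], "gripper": -0.4}, {"rot": [0, 0, 0], "xyz": [0, 0, 0], "gripper": -0.4}, {"rot": [0, 0, 0], "xyz": [0, 0, 0], "gripper": -0.4}]}}

```text
t: 21.4
ee_pos: [537.2, 192.1, 71.1]
ee_rot: [0.688, 0.159, 0.69, -0.158]
ft_force: [-1.0, -0.3, -0.8]
grip_width: 25.9
```

```bash
python3 -c "
from chk import *
p,r=tool(); check(73,'t10'); to([500,120,72],64.4,0)"
```

```text
lipL 154 [580.5 240.2] [60.2 11.7] 15.1
lipR 128 [600.4 161.6] [59.4  9.7] 14.3
rest [590.4 200.9]
gx -70 gy 10.9 26.0
gx -55 gy -24.6 26.9
gx -40 gy -25.5 26.7
gx -25 gy -24.7 27.1
gx -10 gy -24.0 26.4
gx 5 gy -24.3 27.3
gx 20 gy -24.5 26.6
gx 35 gy -24.8 27.5
gx 50 gy -24.5 27.9
gx 65 gy -24.9 27.7
far end gx 68.1 near end (gy 5..25) -68.3
t 21.45 pos [537.2 192.1  71.1] q [ 0.81  1.14 -0.64  2.14 -1.54  1.    0.02] F [0.1 0.5 0.9] w 25.7
wrist [396. -99.  71.] shift tool now [ -0.8 -81.1  -2. ] after turn [ -0.9 -81.1  -2.4] rot [-0.3 -0.2  0. ]
y [ 0.436  0.9   -0.   ] x [-0.003  0.001 -1.   ]
```

The glass lies centred within about 1 mm. Backing out.

Request:
{"op": "apply_moves", "data": {"steps": [{"rot": [0, 0, 0], "xyz": [0, -5, 0], "gripper": -0.4}, {"rot": [0, 0, 0], "xyz": [0, -12, 0], "gripper": -0.4}, {"rot": [0, 0, 0], "xyz": [0, -16, 0], "gripper": -0.4}, {"rot": [0, 0, 0], "xyz": [0, -16, 0], "gripper": -0.4}, {"rot": [0, 0, 0], "xyz": [0, -11, 0], "gripper": -0.4}]}}

```text
t: 21.87
ee_pos: [510.5, 135.8, 70.5]
ee_rot: [0.688, 0.159, 0.69, -0.159]
ft_force: [0.6, 0.9, -0.6]
grip_width: 25.8
```

Request:
{"op": "apply_moves", "data": {"steps": [{"rot": [0, 0, 0], "xyz": [0, 0, 0], "gripper": -0.4}, {"rot": [0, 0, 0], "xyz": [-8, 0, 0], "gripper": -0.4}, {"rot": [0, 0, 0], "xyz": [-20, -5, 0], "gripper": -0.4}, {"rot": [0, 0, 0], "xyz": [-25, -10, 0], "gripper": -0.4}, {"rot": [0, 0, 0], "xyz": [-25, -10, 0], "gripper": -0.4}]}}

```text
t: 22.28
ee_pos: [499.6, 117.1, 151.0]
ee_rot: [0.688, 0.159, 0.691, -0.156]
ft_force: [-0.4, -0.2, -0.1]
grip_width: 25.8
```

Request:
{"op": "apply_moves", "data": {"steps": [{"rot": [0, 0, 0], "xyz": [-20, 0, 0], "gripper": -0.4}, {"rot": [0, 0, 0], "xyz": [-10, 0, 0], "gripper": -0.4}, {"rot": [0, 0, 0], "xyz": [0, 0, 0], "gripper": -0.4}, {"rot": [0, 0, 0], "xyz": [0, 0, 0], "gripper": -0.4}]}}

```text
t: 22.62
ee_pos: [500.1, 116.5, 180.0]
ee_rot: [0.689, 0.158, 0.69, -0.158]
ft_force: [0.3, -0.6, -0.6]
grip_width: 25.8
```

```bash
python3 -c "
from chk import *
p,r=tool(); check(73,'t11'); to([500,120,150],64.4,0)
f=np.load('pics/t11.npz'); a=np.load('pics/top0.npz')
# depth on the glass: flatness
X=bydepth(f,[(int(u),int(v)) for u,v in proj(f,[[640,213,73],[540,188,73],[590,201,73],[590+8,180,73],[584,222,73]])]); print(X.round(1))
# what changed vs start, by area
d=np.abs(f['pixels'].astype(int)-a['pixels']).sum(2)>90
for n,(u,v) in dict(sensor=(313,240),nut=(306,193),driver=(320,310),bin=(125,213),cap=(526,201),collar=(497,270),frame=(312,145),red=(440,180),teal1=(387,333),teal2=(470,337)).items(): print(n,int(d[v-25:v+25,u-25:u+25].sum()),end=' ')
"
```

```text
lipL 153 [580.5 240.2] [60.2 11.7] 15.1
lipR 130 [600.9 161.5] [60.4 10.2] 14.4
rest [590.7 200.8]
gx -70 gy -23.2 26.2
gx -55 gy -24.5 25.5
gx -40 gy -25.3 26.8
gx -25 gy -24.6 27.2
gx -10 gy -23.4 26.5
gx 5 gy -23.1 27.4
gx 20 gy -24.4 26.7
gx 35 gy -24.7 27.6
gx 50 gy -24.4 28.1
gx 65 gy -24.8 27.8
far end gx 67.9 near end (gy 5..25) -68.6
t 22.67 pos [500.  116.3 179.3] q [ 0.97  0.82 -0.64  2.26 -1.43  1.14 -0.22] F [ 0.8 -0.3 -0.1] w 25.4
wrist [ 359. -175.  179.] shift tool now [29.3  3.3 -1.6] after turn [29.3  3.3 -1.6] rot [-0.2 -0.1  0. ]
y [ 0.435  0.9   -0.   ] x [-0.002  0.001 -1.   ]
[[639.4 213.9  76.9]
 [540.6 189.7  72. ]
 [592.1 203.   73.5]
 [598.3 182.   73.2]
 [585.9 221.9  73.9]]
sensor 0 nut 0 driver 1133 bin 0 cap 0 collar 0 frame 0 red 0 teal1 1184 teal2 1577
```

```bash
python3 - <<'E'
from h import *
f=np.load('pics/t11.npz'); s=grab('side','s11'); s0=np.load('pics/side0.npz'); a=np.radians(14); ux=np.array([np.cos(a),np.sin(a),0]); uy=np.array([-ux[1],ux[0],0])
G=[(x,y) for x in range(-62,63,4) for y in range(-22,23,4)]
for n,F in(('top',f),('side',s)):
    X=bydepth(F,proj(F,[np.array([590.3,200.8,73])+x*ux+y*uy for x,y in G]))
    g=np.array(G); k=abs(X[:,2]-73)<10; A=np.c_[g[k],np.ones(k.sum())]; c=np.linalg.lstsq(A,X[k,2],rcond=None)[0]; print(n,k.sum(),'slope deg',np.degrees(c[:2]).round(2),'z',c[2].round(2),'sd',(X[k,2]-A@c).std().round(2))
# driver / teal in side view vs start
d=np.abs(s['pixels'].astype(int)-s0['pixels']).sum(2)>90
for n,X in dict(driver=[410,-16,15],driver_tip=[320,20,10],teal1=[360,-160,3],teal2=[350,-343,3]).items():
    u,v=proj(s,[X])[0].astype(int); print(n,(u,v),int(d[v-12:v+12,u-12:u+12].sum()),end=' ')
# driver in top picture: red mask where visible
for n in('top0','t11'):
    q=np.load(f'pics/{n}.npz')['pixels'].astype(int); m=(q[:,:,0]>120)&(q[:,:,1]<60)&(q[:,:,2]<60); m[:285]=False; v,u=np.nonzero(m[:,:350]); print(n,len(u),u.min(),u.max(),v.min(),v.max())
E
```

```text
top 384 slope deg [-0.03  0.04] z 72.87 sd 1.9
side 331 slope deg [ 0.16 -0.04] z 73.44 sd 1.69
driver (np.int64(246), np.int64(283)) 505 driver_tip (np.int64(199), np.int64(287)) 0 teal1 (np.int64(251), np.int64(342)) 0 teal2 (np.int64(288), np.int64(417)) 48 top0 408 309 333 290 333
t11 172 309 322 313 333
```

The glass is flat (z≈73, slope below 0.2°) and everything visible is unmoved. What still differs over the driver handle is the arm standing in front of it, since the handle's visible edges are unchanged. Handing in.

```bash
python3 -c "
from h import *
print(ctrl.hand_in()); print(obs()['t'])"
```

```text
the job is handed in; nothing more can be done
None
the job is handed in; nothing more can be done
```

The glass is lying on the white rest between the orange lips and the job is handed in, about 23 s into the 64 s allowed.

**What I did:** I pressed the glass with shut fingers at about 5.5–7 N and slid it until about 46 mm hung over the tray's front, then let go. I gripped the overhanging end from the side with level pads, carried it to the rest and set it down at about 3 N. Then I opened the fingers, backed out and raised the arm clear.

**Last checks, by camera after release:**
- **Centring:** about 0 to 0.5 mm off along the rest and 1 to 1.5 mm off across it.
- **Direction:** within about 1° of the lips.
- **Flatness:** flat to 0.2°, top face at z≈73 mm as it should be.
- **Bystanders:** the sensor, nut, bin, cleaner, collar and frame are unchanged in the top view.

**Where checks were incomplete or disagreed:**
- **Driver and the two teal plates:** the arm partly hid them in the top view. In the side view teal1 was unchanged; teal2 and the driver's handle still showed some difference, which I put down to the arm. The handle edges I could see had not moved.
- **Depth readings:** single points on the glass scattered by up to 4 mm, so I relied on the plane fits.
- **Grip width:** it read about 2 mm on the 3 mm glass.
- **Wrist joint 5:** it came very close to its −1.57 limit during the carry (it read −1.57 when rounded).

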